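Push a lino block home in the holder of a sloping carving desk

ROBOT

A 7-joint arm with a two-finger parallel gripper is mounted at the origin on the work surface. World frame = base frame: x ahead of the robot, y to its left, z up, the work surface at z = 0. Lengths are in mm, angles in rad, forces in N, time in s.
With the tool pointing down it reaches from about 425 to 800 mm from the base axis. Payload 8.3 kg.
Tool frame: the origin (TCP) lies at the very end of the fingers, on their centre line; the grasp point (between the pads) lies 19 mm behind it; z points along the fingers, y is the line along which they close (so a half turn about z gives the same grasp; the last joint's range is limited). The gripper opens to 85 mm and grips with 20 to 120 N. Pads are 22 mm wide; open, the fingers measure 114 mm over their backs; the gripper's body (76 mm by 85 mm) begins 54 mm behind the grasp point. The pads swing forward as they close: fully open they stand 13 mm farther back than shut.
Start: joints at [1.123, 0.383, 0.016, 1.37, -0.006, 1.388, -0.046], TCP at [234.644, -579.261, 210.079] pointing down, gripper open.
Joint ranges: [-2.95, 2.95], [-0.25, 2.06], [-1.52, 1.56], [0.18, 2.33], [-1.44, 4.58], [0.02, 2.06], [-3.01, 3.01]. Speed limits (rad/s): [2.39, 2.39, 3.01, 3.01, 3.14, 3.14, 3.14].

INTERFACE

Orientations are given as a rotation vector (axis times angle).
In Python, from bench import env gives the robot as it stands.
- The arm moves only by the tool jog_arm, never from a script. Its argument "commands" is a list of rows, each an object with "delta_pos": the shift along the world's x, y, z as a fraction of full scale, a list of three; "delta_rot": the turn, a rotation vector about the world's x, y, z as a fraction of full scale, a list of three. In form: [{"delta_pos": [dx, dy, dz], "delta_rot": [wx, wy, wz]}, ...]. A call has 1 to 12 rows; each row shifts and turns the commanded pose from where the row before left it; what a row does not reach is not made up. Full scale, the value 1, is 30 mm for a shift and 6 degrees for a turn. A row lasts 1/12 s, in which the tool goes at most 41.7 mm and 7.16 degrees, less where a joint would pass 70% of its speed; a pose out of reach is approached as far as the arm can. A call with a number of a shift or a turn outside -1 to 1 is refused whole. A call with a gripper value outside its range is refused whole. "jaw" is the opening in per cent of the stroke, from 0 (shut) to 100 (fully open), set as the call begins (left out, the last holds). The fingers move at their own pace and stop on an object; the grip force is fixed at half the most. Time passes only in rows, so rows that do not move let the fingers close. It gives the time, the measured TCP pose, the force, the opening and the grip force at its end, in the units of the state.
- env.get_obs(): the state, without advancing time (a new reading comes with each control period).
- env.grab_frame(name): name is "scene" or "top" or "wrist"; returns the picture (384x512x3 uint8, red, green, blue); there is no depth.
- env.camera_params(name): a dict with "K" (3x3 intrinsics, pixels), "k1" (the pictures are not rectified: a ray, as slopes to the right and down, at radius r is drawn at 1 + k1 r^2 times it, then the intrinsics apply), "extrinsics" (4x4, takes a point from world to camera coordinates); the wrist camera has in their place "mount" (4x4, takes a point from camera to tool coordinates, whose origin is the TCP and whose axes are the flange's). Camera axes: x right, y down, z forward; pixel columns grow to the right and rows downward; lengths in mm; the calibration is good to about 2 mm. A picture is of the moment at which its call begins: read the wrist's pose just before it. camera_params takes no time and is no camera call.
- env.finish_job(): hands the job in; it is judged then, once.
The state is a dict: "clock": time; "qpos": joint angles; "dq": joint speeds; "joint_efforts": joint torques, N m; "ee_pos": TCP position; "tcp_rot": TCP orientation; "force": force on the tool from outside, world axes, zero at the start; "ft_torque": the same for the moment, N m; "gripper_width": finger opening in mm; "finger_force": force on a finger pad.
Only numpy, scipy, OpenCV 4.12 (cv2) and the standard library are available. Lean on these libraries where they do the work, as an engineer would, in place of code of your own. Each camera call takes 0.05 s, during which the arm holds its last target. There are 200 camera calls.

TASK

Get the lino block ready for carving: push it up the sloping desk, along the side fence, fully home against the top stop, so that the sprung latch snaps out behind it and it is left lying square against the fence. The drawing on its face is still wet, so do not touch the face, and leave the ink bottle, the glass of brushes and the roller where they stand.

Things in the scene. Friction and masses are not known exactly. Their poses are not given: they have to be found in the camera images.
- desk: Sloping carving desk, fixed to the bench: a plywood board with a smooth, waxed dark green facing, rising away from the robot at 10 degrees, 320 mm wide, 360 mm long (170 mm below to 190 mm above its origin). Origin on its surface, midway across, 44 mm above the bench. x points up the slope, y to the left along the board, z straight off the surface.
- fence_face (a point): Point on the board at the foot of the side fence's inner face, 115 mm left of the desk's origin. The fence is a fixed beech strip 24 mm wide and 14 mm high, from 150 mm below to 165 mm above this point; the block's left edge must rest against the face that looks right. Axes as the desk's.
- latch (a joint): Travel of the sprung latch (m): 0 sprung out, grows as it is pushed aside to the right, against 2 to 4 N. At rest its nose is 144 mm from the fence, its lead-in opens 10 mm more going 37 mm downhill. It is 14 mm high, on the right arm of the sliding holder, whose top stop (14 mm high, wing nuts 26 mm) is clamped hard anywhere 118 to 158 mm above the desk's origin; shoulder 102 mm below the stop.
- block: The lino block, loose and askew low on the slope: a wooden board 100 mm (x, up the slope) x 150 mm (y) x 22 mm thick, 0.3 to 0.45 kg with its lino. Origin in the middle of its underside; y points to its left edge, z off its face. Pushing it takes 1 to 4 N on the open board, 3 to 10 N past the latch, with a jolt where they meet; then comes the stop. It seats between stop and latch with 2 mm to spare.
- lino: The grey-green lino sheet glued on the block, 90 x 140 x 4 mm, set in 5 mm from all the block's edges, so its top is 26 mm above the board, with a wet brush drawing on it. Not to be touched. Origin in the middle of its underside.
- corner_top_left (a point): Top left corner of the block's underside.
- corner_low_left (a point): Low left corner of the block's underside (nearest the robot, left).
- ink_bottle: Bystander: red ink bottle with black cap, 48 mm across, 125 mm tall, standing on the bench right of the desk. Origin at its foot.
- tumbler: Bystander: drinking glass 74 mm across and 100 mm tall with brushes that stand up to 175 mm, left of the desk. Origin at its foot.
- brayer: Bystander: ink roller (black roller 38 x 100 mm, wire frame, beech handle, 160 mm long in all), lying on the bench left of the desk. Origin on the bench under the roller; x points away from the handle.
Not all that is in view belongs to the job. Leave any turquoise look-alike of the block alone.

How it is judged (in metres and radians):
At the end, for the whole second after the job is handed in: The block lies flat on the board, at rest, in the holder between the top stop and the latch, which is sprung out behind its low edge to within 2 mm of its rest position (block's middle more than 64 mm above the desk's origin); both ends of its left edge are within 2.5 mm of the side fence (value of joint latch below 0.002 m and x of block in the frame of desk above 0.064 m and y of each of corner_top_left, corner_low_left in the frame of fence_face above -0.0025 m and angle between the z axis of block and the z axis of desk, either way round below 0.02 rad and z of block in the frame of desk below 0.003 m and linear speed of block below 0.005 m/s); the robot touches nothing.
It fails at once if the wet face is touched (over 0.5 N) (contact force between lino and the fingers above 0.5 N or contact force between lino and the arm above 0.5 N).
It fails at once if the ink bottle, the glass or the roller is moved by more than 20 mm (distance of any of ink_bottle, tumbler, brayer from where it was at the start of the episode above 0.02 m).
It also fails if it takes over 70 s, if anything falls off the work surface, if the arm or the gripper's body presses on something with over 40 N, if the wrist force passes 120 N, or if a joint passes its speed limit or range.

## Working session

There is one attempt and no reset: what is moved stays moved. The work goes in short steps, Python scripts to look and compute and a tool call to move; the robot and the scene stay as the last step left them, time stands still between calls to the robot, and variables do not carry over. Pictures are saved under pics/ and viewed, at most 10 in all, crops included, and the job is handed in when it is done.

Besides the shell and the picture viewer there is one more tool, called by a JSON object that holds its "method" and its "body". jog_arm: Moves the arm, as the interface text tells. Shift numbers are shares of 30 mm and turn numbers shares of 6 degrees, none past 1 either way. Its arguments: {"type":"object","properties":{"commands":{"type":"array","items":{"type":"object","properties":{"delta_pos":{"type":"array","items":{"type":"number","minimum":-1,"maximum":1}},"delta_rot":{"type":"array","items":{"type":"number","minimum":-1,"maximum":1}}}}},"jaw":{"type":"number"}},"required":["commands"]}

```bash
mkdir -p pics
cat > h.py <<'E'
import numpy as np, cv2
from scipy.spatial.transform import Rotation as R
from bench import env
def save(n,f):
    im=env.grab_frame(n); cv2.imwrite('pics/'+f+'.png',im[...,::-1]); return im
def cam(n):
    p=env.camera_params(n); K=np.array(p['K']); 
    if n=='wrist':
        o=env.get_obs(); T=np.eye(4); T[:3,:3]=R.from_rotvec(o['tcp_rot']).as_matrix(); T[:3,3]=o['ee_pos']
        E=np.linalg.inv(T@np.array(p['mount']))
    else: E=np.array(p['extrinsics'])
    return K,p['k1'],E
def ray(c,uv):
    K,k1,E=c; d=np.linalg.solve(K,[uv[0],uv[1],1.])[:2]; s=d.copy()
    for _ in range(20): s=d/(1+k1*(s@s))
    v=E[:3,:3].T@np.array([*s,1]); return -E[:3,:3].T@E[:3,3], v/np.linalg.norm(v)
def proj(c,P):
    K,k1,E=c; q=E[:3,:3]@np.asarray(P,float)+E[:3,3]; s=q[:2]/q[2]; s=s*(1+k1*(s@s)); return (K@[*s,1])[:2]
def plane(c,uv,p0,n):
    o,v=ray(c,uv); return o+v*(((np.asarray(p0)-o)@n)/(v@n))
def tri(c1,a,c2,b):
    A=[];B=[]
    for c,u in((c1,a),(c2,b)):
        o,v=ray(c,u); M=np.eye(3)-np.outer(v,v); A.append(M);B.append(M@o)
    x=np.linalg.solve(sum(A),sum(B)); e=[np.linalg.norm(M@x-b) for M,b in zip(A,B)]
    return x,max(e)
E
python3 - <<'E'
from h import *
a=save('top','top1'); b=save('scene','scene1')
for n in('top','scene'):
    p=env.camera_params(n);E=np.array(p['extrinsics']);print(n,np.round(-E[:3,:3].T@E[:3,3]),np.round(E[2,:3],2),p['K'],p['k1'])
print(env.camera_params('wrist')); print(env.get_obs())
E
```

```text
top [ 453.    4. 1026.] [ 0.02 -0.03 -1.  ] [[350.92561521   0.         257.92661605]
 [  0.         350.92561521 190.97257871]
 [  0.           0.           1.        ]] -0.04531923284958041
scene [1237.  436.  813.] [-0.64 -0.37 -0.67] [[421.18890641   0.         255.08895553]
 [  0.         421.18890641 188.73692946]
 [  0.           0.           1.        ]] -0.15929970788436795
{'K': array([[308.9941297 ,   0.        , 257.1887335 ],
       [  0.        , 308.9941297 , 190.63680238],
       [  0.        ,   0.        ,   1.        ]]), 'k1': -0.08310701587619125, 'mount': array([[-9.76058664e-05, -9.56011443e-01, -2.93329356e-01,
         7.53654593e+01],
       [ 9.99999916e-01,  2.34424630e-05, -4.09154825e-04,
        -5.20563559e-03],
       [ 3.98033057e-04, -2.93329371e-01,  9.56011361e-01,
        -1.62812258e+02],
       [ 0.00000000e+00,  0.00000000e+00,  0.00000000e+00,
         1.00000000e+00]])}
{'clock': 0.1, 'qpos': array([ 1.12308284,  0.38418983,  0.01641553,  1.37106122, -0.00631335,
        1.38824067, -0.04650336]), 'dq': array([-0.00196225, -0.00255006, -0.0010509 , -0.00279358, -0.0004911 ,
        0.00021411, -0.00072123]), 'joint_efforts': array([ 4.90562103e-03, -6.29132509e+01,  8.48653559e-01, -3.72762215e+01,
        1.68679707e-02,  1.04785149e-02,  1.43190539e-05]), 'ee_pos': array([ 234.43940704, -578.81027129,  209.15145905]), 'tcp_rot': array([-3.08183877e+00, -6.00425812e-01,  6.04661610e-04]), 'force': array([-0.56038873, -0.05002345,  0.17112124]), 'ft_torque': array([-0.00724469,  0.05393813, -0.00262788]), 'finger_force': 0.0, 'gripper_width': 85.07503730215579}
```

View pics/top1.png

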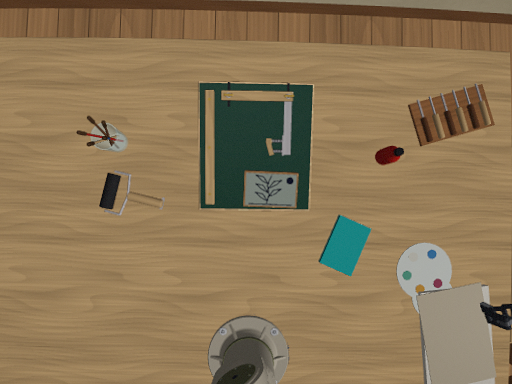

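View pics/scene1.png

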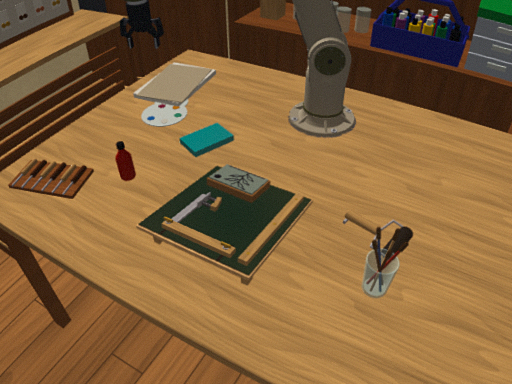

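The top view shows the desk at about (198–313, 82–210). The fence's inner edge is near col 215, the stop is at row 96, the latch nose is near (267, 147), and the block is at about (244–298, 170–208). The turquoise look-alike is off the desk at (345, 245). In the scene view the block sits low on the slope and the bystanders are clear of the desk. Next I'll bring the wrist camera over the desk.

{"method": "jog_arm", "body": {"commands": [{"delta_pos":[0.4,0.6,0.7]},{"delta_pos":[0.6,0.97,0.2],"delta_rot":[0,0,-0.19]},{"delta_pos":[0.6,0.97,0.2],"delta_rot":[0,0,-0.19]},{"delta_pos":[0.6,0.97,0.2],"delta_rot":[0,0,-0.19]},{"delta_pos":[0.6,0.97,0.2],"delta_rot":[0,0,-0.19]},{"delta_pos":[0.6,0.97,0.2],"delta_rot":[0,0,-0.19]},{"delta_pos":[0.6,0.97,0.2],"delta_rot":[0,0,-0.19]},{"delta_pos":[0.6,0.97,0.2],"delta_rot":[0,0,-0.19]},{"delta_pos":[0.6,0.97,0.2],"delta_rot":[0,0,-0.19]},{"delta_pos":[0.6,0.97,0.2],"delta_rot":[0,0,-0.19]}]}}

```text
invalid input
```

{"method": "jog_arm", "body": {"commands": [{"delta_pos":[0.6,0.97,0.2],"delta_rot":[0,0,-0.19]},{"delta_pos":[0.6,0.97,0.2],"delta_rot":[0,0,-0.19]},{"delta_pos":[0.6,0.97,0.2],"delta_rot":[0,0,-0.19]},{"delta_pos":[0.6,0.97,0.2],"delta_rot":[0,0,-0.19]},{"delta_pos":[0.6,0.97,0.2],"delta_rot":[0,0,-0.19]},{"delta_pos":[0.6,0.97,0.2],"delta_rot":[0,0,-0.19]},{"delta_pos":[0.6,0.97,0.2],"delta_rot":[0,0,-0.19]},{"delta_pos":[0.6,0.97,0.2],"delta_rot":[0,0,-0.19]},{"delta_pos":[0.6,0.97,0.2],"delta_rot":[0,0,-0.19]},{"delta_pos":[0.6,0.97,0],"delta_rot":[0,0,-0.19]}]}}

```text
clock: 0.93
ee_pos: [415.5, -286.9, 265.1]
tcp_rot: [3.127, 0.29, 0.002]
force: [0.9, -1.0, 0.5]
gripper_width: 85.3
finger_force: 0.0
```

{"method": "jog_arm", "body": {"commands": [{"delta_pos":[0,0,0]},{"delta_pos":[0,0,0]},{"delta_pos":[0,0,0]}]}}

```text
invalid input
```

Run:
```python
from h import *
np.set_printoptions(suppress=True,precision=3)
o=env.get_obs();print(o['ee_pos'],R.from_rotvec(o['tcp_rot']).as_matrix(),o['force'])
c=cam('wrist');np.savez('pics/w1c.npz',K=c[0],k=c[1],E=c[2]);save('wrist','w1')
```

```text
[ 415.474 -286.887  265.119] [[ 0.983  0.184  0.001]
 [ 0.184 -0.983 -0.001]
 [ 0.001  0.001 -1.   ]] [ 0.902 -0.985  0.527]
```

View pics/w1.png

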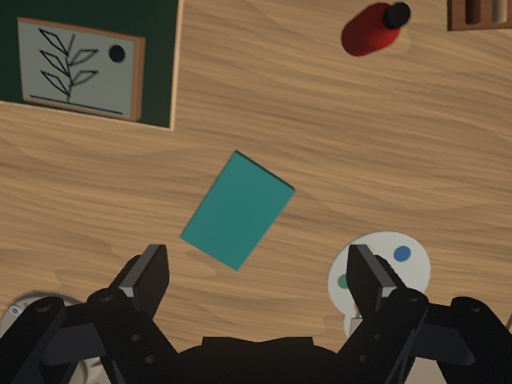

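The first and third calls were refused because some rows had no delta_rot. The picture shows the block's lower right at (20–145, 18–120), with the fingers covering the rows below 240. I'll go on over the desk.

{"method": "jog_arm", "body": {"commands": [{"delta_pos":[0.45,0.96,0.4],"delta_rot":[0,0,-0.18]},{"delta_pos":[0.45,0.96,0.4],"delta_rot":[0,0,-0.18]},{"delta_pos":[0.45,0.96,0.4],"delta_rot":[0,0,-0.18]},{"delta_pos":[0.45,0.96,0.4],"delta_rot":[0,0,-0.18]},{"delta_pos":[0.45,0.96,0.4],"delta_rot":[0,0,-0.18]},{"delta_pos":[0.45,0.96,0.4],"delta_rot":[0,0,-0.18]},{"delta_pos":[0.45,0.96,0.4],"delta_rot":[0,0,-0.18]},{"delta_pos":[0.45,0.96,0.4],"delta_rot":[0,0,-0.18]},{"delta_pos":[0.45,0.96,0.4],"delta_rot":[0,0,-0.18]},{"delta_pos":[0.45,0.96,0.4],"delta_rot":[0,0,-0.18]},{"delta_pos":[0,0,0],"delta_rot":[0,0,0]},{"delta_pos":[0,0,0],"delta_rot":[0,0,0]}]}}

```text
clock: 1.98
ee_pos: [550.1, 2.0, 383.9]
tcp_rot: [-3.141, -0.003, 0.0]
force: [-0.9, -0.2, -0.5]
gripper_width: 85.3
finger_force: 0.0
```

Run:
```python
from h import *
np.set_printoptions(suppress=True,precision=3)
o=env.get_obs();print(o['ee_pos'],R.from_rotvec(o['tcp_rot']).as_matrix(),o['force'],o['clock'])
c=cam('wrist');np.savez('pics/w2c.npz',K=c[0],k=c[1],E=c[2]);im=save('wrist','w2')
cv2.imwrite('pics/w2b.png',cv2.resize(im[...,::-1],(800,600),interpolation=cv2.INTER_CUBIC))
```

```text
[550.106   1.97  383.864] [[ 1.     0.002 -0.   ]
 [ 0.002 -1.     0.001]
 [-0.    -0.001 -1.   ]] [-0.859 -0.185 -0.462] 1.9833
```

View pics/w2b.png

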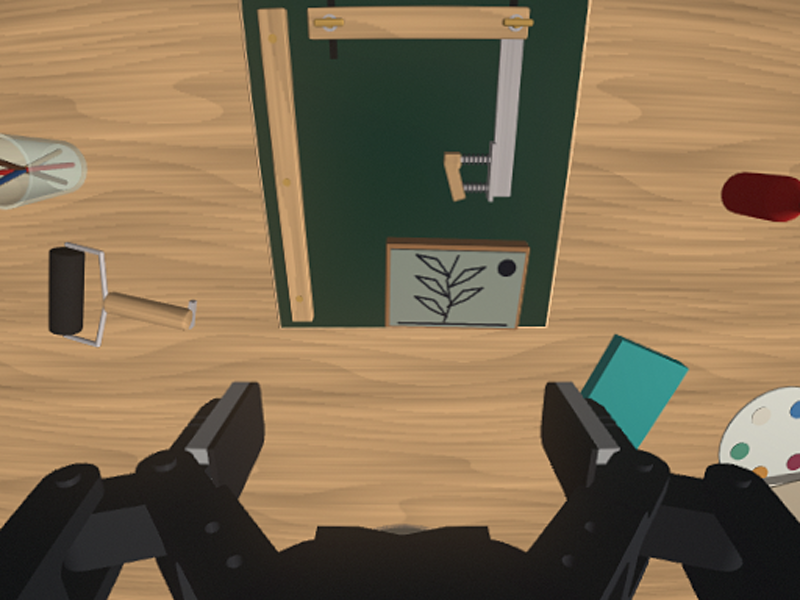

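The wrist view (800 px wide) shows the fence at (258–313, 10–322), the stop bar at y 8–38, the latch nose at about (447–463, 153–200), and the block at (386–528, 240–327). The desk's low corners are at (281, 327) and (547, 327). I'll fit these edges from a green mask and check the heights against the top view.

```bash
cat > meas.py <<'E'
from h import *
np.set_printoptions(suppress=True,precision=2)
def load(n):
    z=np.load(f'pics/{n}c.npz'); return (z['K'],float(z['k']),z['E']), cv2.imread(f'pics/{n}.png')
def gmask(im):
    h=cv2.cvtColor(im,cv2.COLOR_BGR2HSV); return ((h[...,0]>60)&(h[...,0]<95)&(h[...,1]>90)&(h[...,2]<90)).astype(np.uint8)
def fit(P): 
    vx,vy,x,y=cv2.fitLine(np.float32(P),cv2.DIST_HUBER,0,.01,.01).ravel(); return np.array([x,y]),np.array([vx,vy])
def meet(a,b):
    t=np.linalg.solve(np.c_[a[1],-b[1]],b[0]-a[0]); return a[0]+t[0]*a[1]
E
python3 - <<'E'
from meas import *
c,im=load('w2'); m=gmask(im)
L=[];Rr=[];F=[]
for r in range(20,200,2):
    g=np.flatnonzero(m[r,140:400])+140; 
    L.append((g[0]-.5,r)); Rr.append((g[-1]+.5,r))
    q=np.flatnonzero(m[r,190:280])+190; F.append((q[0]-.5,r))
B=[]
for u in list(range(205,240,2))+list(range(342,348)):
    g=np.flatnonzero(m[:230,u]); B.append((u,g[-1]+.5))
l,rr,f,b=map(fit,(L,Rr,F,B))
bl,br=meet(l,b),meet(rr,b); print('px',bl,br,'resid',[np.abs((np.array(P)-q[0])@[-q[1][1],q[1][0]]).max() for P,q in((L,l),(Rr,rr),(F,f),(B,b))])
# plane, 10 deg slope, low edge 170 below origin
yaw=0;s,k=np.sin(np.radians(10)),np.cos(np.radians(10)); zl=44-170*s
for _ in range(5):
    n=np.array([-s*np.cos(yaw),-s*np.sin(yaw),k])
    pl=plane(c,bl,[0,0,zl],[0,0,1]);pr=plane(c,br,[0,0,zl],[0,0,1])
    d=pl-pr; yaw=np.arctan2(-d[0],d[1])
    print('low corners',pl,pr,'width',np.linalg.norm(d),'yaw deg',np.degrees(yaw))
X=np.array([k*np.cos(yaw),k*np.sin(yaw),s]);Y=np.array([-np.sin(yaw),np.cos(yaw),0]);N=np.cross(X,Y)
O=(pl+pr)/2+170*X; print('O',O)
Rm=np.c_[X,Y,N]
np.savez('desk.npz',O=O,R=Rm)
D=lambda u,h=0:Rm.T@(plane(c,u,O+h*N,N)-O)
for r in (20,100,190): 
    for q,nm in((l,'left'),(f,'fence'),(rr,'right')):
        print(nm,D(q[0]+q[1]*(r-q[0][1])/q[1][1]))
# heights: two-view check of low corners in top view
t=cam('top');ti=cv2.imread('pics/top1.png');tm=gmask(ti)
ys,xs=np.nonzero(tm[70:220,190:325]);ys+=70;xs+=190
print('top mask ext',xs.min(),xs.max(),ys.min(),ys.max())
for w,P in(('bl',pl),('br',pr),('tl',O+190*X+160*Y),('tr',O+190*X-160*Y)): print(w,'top proj',proj(t,P))
hsv=cv2.cvtColor(im,cv2.COLOR_BGR2HSV)
print('col 290 down',[tuple(hsv[r,290]) for r in range(148,164)])
print('row 185 across',[tuple(hsv[185,u]) for u in range(242,258)])
print('row 185 right',[tuple(hsv[185,u]) for u in range(322,342)])
print('col 290 low',[tuple(hsv[r,290]) for r in range(200,214)])
E
```

```text
Traceback (most recent call last):
IndexError: index 0 is out of bounds for axis 0 with size 0
```

Run:
```python
from meas import *
c,im=load('w2'); h=cv2.cvtColor(im,cv2.COLOR_BGR2HSV)
for p in((80,240),(100,175),(190,220),(20,365),(190,340)): print(p,h[p],gmask(im)[p])
m=gmask(im); print([r for r in range(20,200,2) if not m[r,190:280].any()])
```

```text
(80, 240) [73 99 54] 1
(100, 175) [ 16 115 178] 0
(190, 220) [56 66 58] 0
(20, 365) [68 84 58] 0
(190, 340) [58 65 59] 0
[20, 22, 24, 28, 30, 32, 34, 36, 38, 40, 42, 168, 172, 174, 176, 178, 180, 182, 184, 186, 188, 190, 192, 194, 196, 198]
```

Loosen the mask.

```bash
sed -i 's/>60)&(h\[...,0\]<95)&(h\[...,1\]>90)&(h\[...,2\]<90)/>40)\&(h[...,0]<95)\&(h[...,1]>45)\&(h[...,2]<80)/' meas.py
cat > d.py <<'E'
from meas import *
c,im=load('w2'); m=gmask(im); m=cv2.morphologyEx(m,cv2.MORPH_OPEN,np.ones((3,3),np.uint8))
L=[];Rr=[];F=[]
for r in range(20,200,2):
    g=np.flatnonzero(m[r,140:400])+140; 
    L.append((g[0]-.5,r)); Rr.append((g[-1]+.5,r))
    q=np.flatnonzero(m[r,190:280])+190; q=q[q>177+(r-20)*.107]; F.append((q[0]-.5,r))
B=[]
for u in list(range(205,240,2))+list(range(342,348)):
    g=np.flatnonzero(m[:230,u]); B.append((u,g[-1]+.5))
F=[p for p in F if p[1]>30]
l,rr,f,b=map(fit,(L,Rr,F,B))
bl,br=meet(l,b),meet(rr,b)
yaw=0;s,k=np.sin(np.radians(10)),np.cos(np.radians(10)); zl=44-170*s
pl=plane(c,bl,[0,0,zl],[0,0,1]);pr=plane(c,br,[0,0,zl],[0,0,1])
d=pl-pr; yaw=np.arctan2(-d[0],d[1])
X=np.array([k*np.cos(yaw),k*np.sin(yaw),s]);Y=np.array([-np.sin(yaw),np.cos(yaw),0]);N=np.cross(X,Y)
O=(pl+pr)/2+170*X
Rm=np.c_[X,Y,N]
D=lambda u,h=0:Rm.T@(plane(c,u,O+h*N,N)-O)
if __name__=='__main__':
    print('px',bl,br,'resid',[np.median(np.abs((np.array(P)-q[0])@[-q[1][1],q[1][0]])) for P,q in((L,l),(Rr,rr),(F,f),(B,b))])
    print('low corners',pl,pr,'width',np.linalg.norm(d),'yaw deg',np.degrees(yaw),'O',O)
    for r in (20,100,190): 
        for q,nm in((l,'left'),(f,'fence'),(rr,'right')): print(nm,D(q[0]+q[1]*(r-q[0][1])/q[1][1]))
    t=cam('top');tm=gmask(cv2.imread('pics/top1.png'))
    ys,xs=np.nonzero(tm[70:220,190:325]);ys+=70;xs+=190
    print('top mask ext',xs.min(),xs.max(),ys.min(),ys.max())
    for w,P in(('bl',pl),('br',pr),('tl',O+190*X+160*Y),('tr',O+190*X-160*Y)): print(w,'top proj',proj(t,P))
    hsv=cv2.cvtColor(im,cv2.COLOR_BGR2HSV)
    P=lambda q:' '.join('%d/%d/%d'%tuple(v) for v in q)
    print('col 290 down 148:',P(hsv[148:164,290]))
    print('row 185 242:',P(hsv[185,242:258]))
    print('row 185 322:',P(hsv[185,322:342]))
    print('col 290 200:',P(hsv[200:214,290]))
E
python3 d.py
```

```text
px [179.86 208.5 ] [348.49 208.5 ] resid [np.float64(0.2547331154346466), np.float64(0.2741774618625641), np.float64(0.5154011261654432), np.float64(0.0)]
low corners [427.19 145.17  14.48] [ 427.82 -166.24   14.48] width 311.4176322445332 yaw deg 0.11609377365180623 O [594.92 -10.2   44.  ]
left [141.01 157.44  -0.  ]
fence [139.86 114.57   0.  ]
right [ 141.64 -154.63   -0.  ]
left [ 26.69 155.69  -0.  ]
fence [ 26.16 114.66   0.  ]
right [  27.01 -153.69   -0.  ]
left [-131.7   155.49    0.  ]
fence [-131.7   116.32   -0.  ]
right [-131.65 -155.05   -0.  ]
top mask ext 200 312 83 208
bl top proj [199.53 207.38]
br top proj [307.49 209.07]
tl top proj [197.65  77.95]
tr top proj [314.26  80.83]
col 290 down 148: 73/87/56 72/91/56 74/93/55 72/89/57 43/63/57 15/119/73 14/126/75 14/119/75 13/118/69 14/133/130 14/135/149 14/128/133 20/42/90 44/25/133 41/26/139 41/26/139
row 185 242: 66/69/59 62/62/58 64/69/59 68/81/57 24/81/66 14/135/121 14/138/148 14/90/142 44/20/138 39/26/137 39/24/137 37/24/136 39/24/137 36/26/137 37/24/136 37/24/137
row 185 322: 40/28/138 40/28/138 41/26/139 40/28/139 39/26/139 41/26/139 41/26/138 41/26/139 39/24/139 42/24/139 36/26/138 14/100/146 14/136/150 20/97/84 67/75/58 64/68/60 62/64/60 62/64/60 62/59/61 62/64/60
col 290 200: 38/28/138 38/28/138 38/28/139 39/26/139 36/28/139 38/27/143 40/27/114 170/17/46 44/24/139 15/100/145 15/119/172 16/112/195 15/110/200 16/114/195
```

```bash
cat > blk.py <<'E'
from d import *
np.savez('desk.npz',O=O,R=Rm)
hsv=cv2.cvtColor(im,cv2.COLOR_BGR2HSV)
lm=((hsv[...,1]<45)&(hsv[...,2]>110)&(hsv[...,0]>25)&(hsv[...,0]<60)).astype(np.uint8); lm[:140]=0;lm[:,:230]=0;lm[:,350:]=0;lm[216:]=0
T=[(u,np.flatnonzero(lm[:,u])[0]-.5) for u in range(258,326,2)]
A=[(np.flatnonzero(lm[r])[0]-.5,r) for r in range(166,205,2)]
Z=[(np.flatnonzero(lm[r])[-1]+.5,r) for r in range(166,205,2)]
W=[(u,np.flatnonzero(lm[:,u])[-1]+.5) for u in range(258,326,2)]
ft=[(u,np.flatnonzero(m[120:158,u])[-1]+120.5) for u in range(255,330,2)]
fl=[(np.flatnonzero(m[r,205:250])[-1]+205.5,r) for r in range(160,204,2)]
T,A,Z,W,ft,fl=map(fit,(T,A,Z,W,ft,fl))
for n,a,b in(('tl',T,A),('tr',T,Z),('ll',W,A),('lr',W,Z)): print('lino',n,meet(a,b),D(meet(a,b),26))
print('foot tl',meet(ft,fl),D(meet(ft,fl)))
# height by two views: lino corners in top view
ti=cv2.imread('pics/top1.png');h=cv2.cvtColor(ti,cv2.COLOR_BGR2HSV)
tl=((h[...,1]<45)&(h[...,2]>110)&(h[...,0]>25)&(h[...,0]<60)).astype(np.uint8);q=np.zeros_like(tl);q[165:212,240:302]=tl[165:212,240:302]
bx=cv2.boxPoints(cv2.minAreaRect(np.argwhere(q)[:,::-1].astype(np.float32)));print(bx)
t=cam('top')
for a,b in((T,A),(T,Z),(W,A),(W,Z)):
    u=meet(a,b); g=proj(t,Rm@D(u,26)+O); v=bx[np.argmin(np.linalg.norm(bx-g,axis=1))]
    X_,e=tri(c,u,t,v); print('two-view',Rm.T@(X_-O),e)
# stop and latch
print('stop low edge foot?', D(np.array([400,38])*.64),D(np.array([400,38])*.64,14))
print('nose', D(np.array([447,155])*.64,14),'nose low',D(np.array([458,201])*.64,14))
E
python3 blk.py
```

```text
lino tl [249.5  159.06] [-62.8   25.27  26.  ]
lino tr [335.97 161.87] [ -67.38 -114.52   26.  ]
lino ll [249.5  206.22] [-149.96   26.28   26.  ]
lino lr [328.3  209.85] [-157.37 -111.38   26.  ]
foot tl [246.84 151.12] [-58.71  30.29  -0.  ]
[[245. 173.]
 [295. 173.]
 [295. 204.]
 [245. 204.]]
two-view [-67.09  26.01  14.92] 0.4322705517035619
two-view [ -61.98 -110.56   39.77] 0.21405809877221132
two-view [-154.46   25.8    18.25] 0.7175238380770823
two-view [-149.34 -110.92   38.24] 2.903393299634246
stop low edge foot? [133.06  14.58  -0.  ] [132.62  14.52  14.  ]
nose [ 29.52 -30.78  14.  ] nose low [-16.16 -43.64  14.  ]
```

The block's top left corner is at about (−59, 30) in desk mm. Its yaw is about −1.9° and its low edge is about 8 mm above the desk's low edge, so it has to move left about 84 mm. I'll bring the closed gripper to its right side, tilted to the board's normal.

{"method": "jog_arm", "body": {"commands": [{"delta_pos":[-0.22,-0.59,-0.8],"delta_rot":[0,-0.167,0]},{"delta_pos":[-0.22,-0.59,-0.8],"delta_rot":[0,-0.167,0]},{"delta_pos":[-0.22,-0.59,-0.8],"delta_rot":[0,-0.167,0]},{"delta_pos":[-0.22,-0.59,-0.8],"delta_rot":[0,-0.167,0]},{"delta_pos":[-0.22,-0.59,-0.8],"delta_rot":[0,-0.167,0]},{"delta_pos":[-0.22,-0.59,-0.8],"delta_rot":[0,-0.167,0]},{"delta_pos":[-0.22,-0.59,-0.8],"delta_rot":[0,-0.167,0]},{"delta_pos":[-0.22,-0.59,-0.8],"delta_rot":[0,-0.167,0]},{"delta_pos":[-0.22,-0.59,-0.8],"delta_rot":[0,-0.167,0]},{"delta_pos":[-0.22,-0.59,-0.8],"delta_rot":[0,-0.167,0]},{"delta_pos":[0,0,0],"delta_rot":[0,0,0]},{"delta_pos":[0,0,0],"delta_rot":[0,0,0]}], "jaw": 0}}

```text
clock: 3.03
ee_pos: [480.7, -179.5, 142.3]
tcp_rot: [-3.129, 0.013, -0.268]
force: [0.4, -0.2, 0.3]
gripper_width: -0.0
finger_force: 0.0
```

```bash
cat > st.py <<'E'
from h import *
np.set_printoptions(suppress=True,precision=2)
z=np.load('desk.npz');O,Rm=z['O'],z['R']
o=env.get_obs();p=Rm.T@(o['ee_pos']-O);print('desk',p,'axes in desk\n',Rm.T@R.from_rotvec(o['tcp_rot']).as_matrix(),'F',Rm.T@o['force'],'w',o['gripper_width'],o['clock'])
def go(*t): print('to',t,'delta rows',(Rm@np.array(t)+O-o['ee_pos'])/30)
E
python3 -c "
from st import *
go(-112,-162,8)
c=cam('wrist');save('wrist','w3');np.savez('pics/w3c.npz',K=c[0],k=c[1],E=c[2])"
```

```text
desk [ -95.78 -169.11  116.66] axes in desk
 [[ 1.   -0.01 -0.  ]
 [-0.01 -1.   -0.  ]
 [-0.    0.   -1.  ]] F [ 0.49 -0.23  0.25] w -0.04155992615472763 3.0333
to (-112, -162, 8) delta rows [ 0.1   0.24 -3.66]
```

View pics/w3.png

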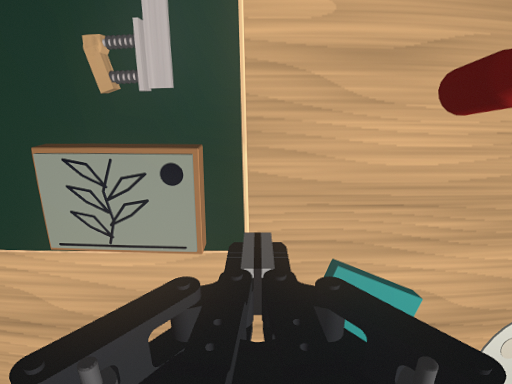

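This shows the fingers closed at (243–272, 235) and the block's wood corner at about (203, 147). The lino's right edge runs (196, 155)–(199, 250). A quick re-measurement from this nearer view:

```bash
python3 -c "
from st import *
z=np.load('pics/w3c.npz');c=(z['K'],float(z['k']),z['E']);N=Rm[:,2]
D=lambda u,h:Rm.T@(plane(c,u,O+h*N,N)-O)
for n,u,h in(('lino tl',(38,153),26),('lino tr',(196,155),26),('lino ll',(52,249),26),('lino lr',(198,250),26),('wood tr',(203,147),22),('wood lr',(205,252),22),('foot tl',(33,146),0),('desk right edge',(243,150),0),('facing low',(25,249),0),('nose',(83,37),14),('nose low',(103,93),14)): print(n,D(u,h))
print('grip half width at tip:',[D(u,p[2]) for u in((243,234),(272,234))])
"
```

```text
desk [ -93.65 -167.98  117.9 ] axes in desk
 [[ 1.   -0.01 -0.  ]
 [-0.01 -1.   -0.  ]
 [-0.    0.   -1.  ]] F [0.7  0.16 0.21] w 0.22780912791184674 3.0833
lino tl [-62.64  20.65  26.  ]
lino tr [ -67.17 -118.24   26.  ]
lino ll [-155.07   27.74   26.  ]
lino lr [-155.25 -113.87   26.  ]
wood tr [ -61.21 -123.77   22.  ]
wood lr [-159.5  -119.42   22.  ]
foot tl [-60.16  44.02   0.  ]
desk right edge [ -67.94 -156.21    0.  ]
facing low [-169.53   79.96    0.  ]
nose [ 30.13 -28.15  14.  ]
nose low [-15.06 -39.88  14.  ]
grip half width at tip: [array([ -96.08, -160.69,  117.9 ]), array([ -96.25, -177.29,  117.9 ])]
```

{"method": "jog_arm", "body": {"commands": [{"delta_pos":[0.02,0.05,-0.92],"delta_rot":[0,0,0]},{"delta_pos":[0.02,0.05,-0.92],"delta_rot":[0,0,0]},{"delta_pos":[0.02,0.05,-0.92],"delta_rot":[0,0,0]},{"delta_pos":[0,0.05,-0.9],"delta_rot":[0,0,0]},{"delta_pos":[0,0,0],"delta_rot":[0,0,0]},{"delta_pos":[0,0.25,0],"delta_rot":[0,0,0]},{"delta_pos":[0,0.25,0],"delta_rot":[0,0,0]},{"delta_pos":[0,0.25,0],"delta_rot":[0,0,0]}]}}

```text
clock: 3.75
ee_pos: [487.3, -148.2, 36.7]
tcp_rot: [3.128, -0.003, 0.28]
force: [-0.3, 0.5, -0.2]
gripper_width: 0.2
finger_force: 0.0
```

```bash
python3 st.py
```

```text
desk [-107.5  -137.8    11.56] axes in desk
 [[ 1. -0.  0.]
 [-0. -1. -0.]
 [ 0.  0. -1.]] F [-0.29  0.47 -0.15] w 0.2016490169566112 3.75
```

{"method": "jog_arm", "body": {"commands": [{"delta_pos":[-0.04,0.15,-0.1],"delta_rot":[0,0,0]},{"delta_pos":[0,0.17,0],"delta_rot":[0,0,0]},{"delta_pos":[0,0.17,0],"delta_rot":[0,0,0]},{"delta_pos":[0,0.17,0],"delta_rot":[0,0,0]},{"delta_pos":[0,0.17,0],"delta_rot":[0,0,0]},{"delta_pos":[0,0.17,0],"delta_rot":[0,0,0]},{"delta_pos":[0,0.17,0],"delta_rot":[0,0,0]},{"delta_pos":[0,0.17,0],"delta_rot":[0,0,0]},{"delta_pos":[0,0.17,0],"delta_rot":[0,0,0]},{"delta_pos":[0,0.17,0],"delta_rot":[0,0,0]},{"delta_pos":[0,0.17,0],"delta_rot":[0,0,0]},{"delta_pos":[0,0,0],"delta_rot":[0,0,0]}]}}

```text
clock: 4.75
ee_pos: [484.3, -92.0, 31.3]
tcp_rot: [-3.129, 0.002, -0.274]
force: [0.1, 0.4, -0.2]
gripper_width: -0.2
finger_force: 0.0
```

```bash
python3 -c "
from st import *
c=cam('wrist');save('wrist','w4');np.savez('pics/w4c.npz',K=c[0],k=c[1],E=c[2])"
```

```text
desk [-111.36  -81.54    6.7 ] axes in desk
 [[ 1. -0.  0.]
 [-0. -1.  0.]
 [ 0. -0. -1.]] F [ 0.03  0.4  -0.2 ] w -0.16469470894788205 4.75
```

View pics/w4.png

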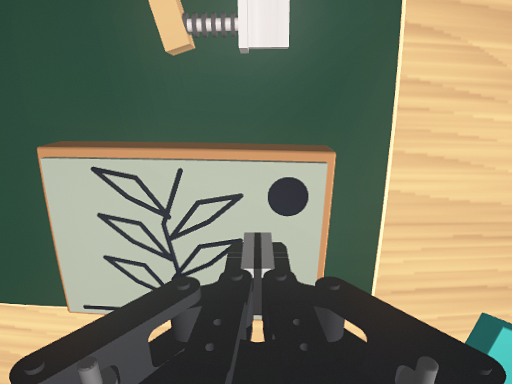

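The picture shows the finger tips at (258, 233) drawn over the lino, whose edge is at col ~330, yet there is no force. That doesn't fit, so I'll check before moving further.

```bash
python3 -c "
from st import *
z=np.load('pics/w4c.npz');c=(z['K'],float(z['k']),z['E']);N=Rm[:,2]
D=lambda u,h:Rm.T@(plane(c,u,O+h*N,N)-O)
for n,u,h in(('lino tl',(42,158),26),('lino tr',(333,163),26),('foot tl',(38,149),0),('facing right edge',(395,100),0),('facing right',(376,280),0),('facing low',(30,305),0),('nose low',(172,55),14)): print(n,D(u,h))
im=cv2.imread('pics/w4.png')
a=save('top','top2')
b=save('scene','sc2')
A=cv2.resize(a[70:230,180:340,::-1],(400,400),interpolation=3);B=cv2.resize(b[120:300,120:300,::-1],(400,400),interpolation=3)
cv2.imwrite('pics/cmp.png',np.hstack([A,B]))"
```

```text
desk [-111.32  -82.2     6.73] axes in desk
 [[ 1. -0.  0.]
 [-0. -1. -0.]
 [ 0.  0. -1.]] F [-0.72 -0.1  -0.1 ] w -0.12638106398077092 4.8
lino tl [-63.11  24.45  26.  ]
lino tr [ -66.64 -117.43   26.  ]
foot tl [-62.66  45.16  -0.  ]
facing right edge [ -37.43 -155.7    -0.  ]
facing right [-148.62 -157.56   -0.  ]
facing low [-171.17   77.5    -0.  ]
nose low [-16.62 -41.23  14.  ]
```

View pics/cmp.png

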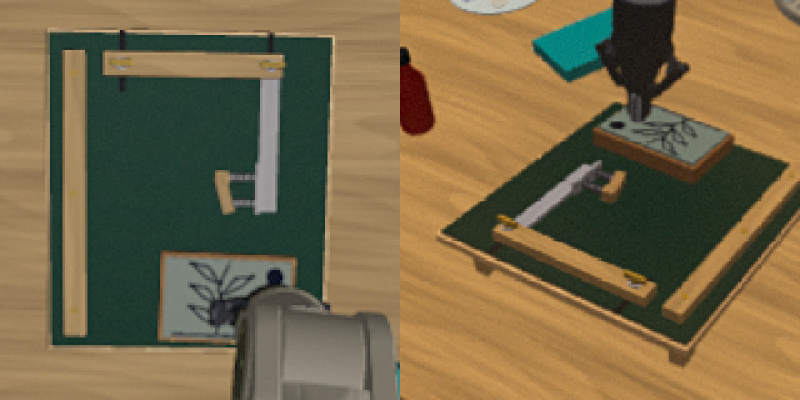

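The tips really do hover above the lino. I'll triangulate TCP and block independently.

```bash
python3 -c "
from st import *
L=lambda n:(lambda z:(z['K'],float(z['k']),z['E']))(np.load(f'pics/{n}c.npz'))
s=cam('scene');t=cam('top');w2,w3,w4=L('w2'),L('w3'),L('w4')
f=lambda x:(Rm.T@(x[0]-O),x[1])
print('TCP proj scene',proj(s,o['ee_pos']),'seen ~',(226.2,171.8),'top',proj(t,o['ee_pos']))
for n,a,b in(('lino tr',(196,155),(333,163)),('lino tl',(38,153),(42,158)),('foot tl',(33,146),(38,149)),('nose low',(103,93),(172,55)),('facing low L',(25,249),(30,305))): print(n,f(tri(w3,a,w4,b)))
print('w2-w4 lino tr',f(tri(w2,(335.97,161.87),w4,(333,163))),f(tri(w2,(249.5,159.06),w4,(42,158))))
S=lambda x,y:(120+(x-400)/2.222,120+y/2.222); T=lambda x,y:(180+x/2.5,70+y/2.5)
for n,a,b in(('block wood top-left(top corner)',S(677,169),T(163,254)),('desk tl',S(690,352),T(48,30)),('desk tr',S(440,235),T(335,38)),('desk ll',S(800,150),T(52,345)),('block tr',S(596,136),T(297,258)),('fence top',S(668,312),T(64,50)),('fence tr',S(690,322),T(64,50))): print(n,f(tri(s,a,t,b)),'world',tri(s,a,t,b)[0])
"
```

```text
desk [-111.38  -82.98    6.72] axes in desk
 [[ 1. -0.  0.]
 [-0. -1. -0.]
 [ 0.  0. -1.]] F [ 0.26 -0.89  0.07] w -0.3073914612871391 4.9
TCP proj scene [227.46 178.88] seen ~ (226.2, 171.8) top [283.3  188.94]
lino tr (array([ -67.27, -117.89,   24.17]), np.float64(0.23816068583653385))
lino tl (array([-72.8 ,  64.23, -29.91]), np.float64(1.3972617792036577))
foot tl (array([-53.45,   4.38,  53.15]), np.float64(1.180324506170273))
nose low (array([-15.96, -41.23,  15.74]), np.float64(0.9667550108163937))
facing low L (array([-164.73,   70.89,    8.57]), np.float64(1.0583575676005583))
w2-w4 lino tr (array([ -66.11, -115.18,   29.05]), np.float64(1.4559850191290278)) (array([-63.3 ,  25.31,  24.82]), np.float64(0.02961164903571914))
block wood top-left(top corner) (array([-57.72,  17.09,  16.95]), np.float64(10.232125236948347)) world [535.1    6.78  50.67]
desk tl (array([179.78, 159.21, -10.3 ]), np.float64(2.229095025854464)) world [773.43 149.37  65.08]
desk tr (array([ 179.32, -160.9 ,  -11.69]), np.float64(1.0983037665074753)) world [ 773.87 -170.74   63.63]
desk ll (array([-157.44,  134.83,   38.41]), np.float64(13.268911104233979)) world [432.93 124.31  54.49]
block tr (array([ -67.2 , -122.89,    6.81]), np.float64(3.0336777911985564)) world [ 527.81 -133.22   39.04]
fence top (array([159.89, 131.01,  12.43]), np.float64(6.532423577740711)) world [749.96 121.13  84.  ]
fence tr (array([155.89, 141.94,   1.92]), np.float64(4.4600270817039975)) world [747.83 132.05  72.96]
```

The TCP projects to row 179 in the scene view, but the tips show at row 172. So the shut fingertips stand about 20 mm higher than ee_pos, just above the lino. I'll lift off, return to the right of the block, and find the real tip height by touching the bare board gently.

{"method": "jog_arm", "body": {"commands": [{"delta_pos":[0,0,0.8],"delta_rot":[0,0,0]},{"delta_pos":[0,0,0.2],"delta_rot":[0,0,0]},{"delta_pos":[0,-0.5,0],"delta_rot":[0,0,0]},{"delta_pos":[0,-0.7,0],"delta_rot":[0,0,0]},{"delta_pos":[0,-0.7,0],"delta_rot":[0,0,0]},{"delta_pos":[0,-0.15,0],"delta_rot":[0,0,0]},{"delta_pos":[0,0,0],"delta_rot":[0,0,0]},{"delta_pos":[0,0,-0.5],"delta_rot":[0,0,0]},{"delta_pos":[0,0,-0.5],"delta_rot":[0,0,0]},{"delta_pos":[0,0,0],"delta_rot":[0,0,0]}]}}

```text
clock: 5.73
ee_pos: [482.5, -153.2, 28.7]
tcp_rot: [-3.128, 0.003, -0.268]
force: [-1.9, 0.1, -0.9]
gripper_width: -0.2
finger_force: 0.0
```

{"method": "jog_arm", "body": {"commands": [{"delta_pos":[0,0,-0.1],"delta_rot":[0,0,0]},{"delta_pos":[0,0,-0.1],"delta_rot":[0,0,0]},{"delta_pos":[0,0,0],"delta_rot":[0,0,0]}]}}

```text
clock: 5.98
ee_pos: [484.5, -154.4, 25.4]
tcp_rot: [-3.129, 0.003, -0.275]
force: [-0.2, 0.4, 0.8]
gripper_width: -0.3
finger_force: 0.0
```

```bash
python3 -c "
from st import *
im=env.grab_frame('scene');s=cam('scene');q=proj(s,o['ee_pos']);print(q)
x,y=int(q[0])-40,int(q[1])-50
w=env.grab_frame('wrist')
cv2.imwrite('pics/p.png',np.hstack([cv2.resize(im[y:y+75,x:x+75,::-1],(400,400),interpolation=3),cv2.resize(w[130:330,130:330,::-1],(400,400),interpolation=3)]))"
```

```text
desk [-112.28 -143.98    0.93] axes in desk
 [[ 1. -0.  0.]
 [-0. -1. -0.]
 [ 0.  0. -1.]] F [-0.05  0.44  0.83] w -0.3425982065646684 5.9833
[209.99 173.87]
```

View pics/p.png

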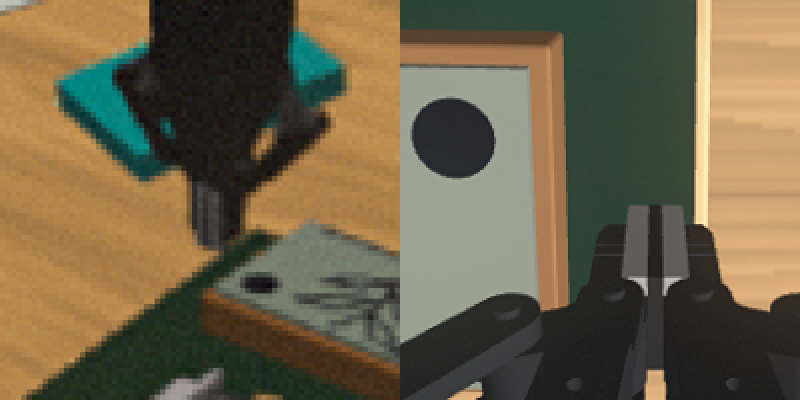

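The left crop shows the tips ending at about (212, 247), clear of the board. The right crop shows them at (628–690, 205), right of the block edge at col 567. They are still about 15 mm up, so I'll lower in small steps until they touch.

{"method": "jog_arm", "body": {"commands": [{"delta_pos":[0,0,-0.1],"delta_rot":[0,0,0]},{"delta_pos":[0,0,-0.1],"delta_rot":[0,0,0]},{"delta_pos":[0,0,-0.1],"delta_rot":[0,0,0]},{"delta_pos":[0,0,0],"delta_rot":[0,0,0]}]}}

```text
clock: 6.42
ee_pos: [483.8, -154.6, 15.6]
tcp_rot: [-3.129, 0.004, -0.273]
force: [0.5, -0.1, -0.1]
gripper_width: 0.1
finger_force: 0.0
```

{"method": "jog_arm", "body": {"commands": [{"delta_pos":[0,0,-0.05],"delta_rot":[0,0,0]},{"delta_pos":[0,0,0],"delta_rot":[0,0,0]}]}}

```text
clock: 6.58
ee_pos: [484.1, -154.7, 14.5]
tcp_rot: [-3.129, 0.004, -0.274]
force: [-0.4, -0.1, -0.2]
gripper_width: -0.0
finger_force: 0.0
```

{"method": "jog_arm", "body": {"commands": [{"delta_pos":[0,0,-0.05],"delta_rot":[0,0,0]},{"delta_pos":[0,0,0],"delta_rot":[0,0,0]}]}}

```text
clock: 6.75
ee_pos: [484.2, -154.7, 13.1]
tcp_rot: [-3.129, 0.004, -0.274]
force: [0.5, 1.0, 0.5]
gripper_width: -0.2
finger_force: 0.0
```

{"method": "jog_arm", "body": {"commands": [{"delta_pos":[0,0,-0.05],"delta_rot":[0,0,0]},{"delta_pos":[0,0,0],"delta_rot":[0,0,0]}]}}

```text
clock: 6.92
ee_pos: [484.2, -154.8, 11.6]
tcp_rot: [-3.129, 0.004, -0.274]
force: [0.0, -0.3, -0.1]
gripper_width: -0.1
finger_force: 0.0
```

{"method": "jog_arm", "body": {"commands": [{"delta_pos":[0,0,-0.07],"delta_rot":[0,0,0]},{"delta_pos":[0,0,0],"delta_rot":[0,0,0]}]}}

```text
clock: 7.08
ee_pos: [484.0, -154.7, 9.3]
tcp_rot: [-3.129, 0.004, -0.274]
force: [-0.5, -0.2, -0.8]
gripper_width: -0.2
finger_force: 0.0
```

{"method": "jog_arm", "body": {"commands": [{"delta_pos":[0,0,-0.05],"delta_rot":[0,0,0]},{"delta_pos":[0,0,0],"delta_rot":[0,0,0]}]}}

```text
clock: 7.25
ee_pos: [484.1, -154.7, 7.9]
tcp_rot: [-3.129, 0.004, -0.274]
force: [-0.1, 0.2, -0.3]
gripper_width: 0.2
finger_force: 0.0
```

{"method": "jog_arm", "body": {"commands": [{"delta_pos":[0,0,-0.05],"delta_rot":[0,0,0]},{"delta_pos":[0,0,0],"delta_rot":[0,0,0]}]}}

```text
clock: 7.42
ee_pos: [484.1, -154.7, 6.4]
tcp_rot: [-3.129, 0.004, -0.274]
force: [-0.1, 0.6, 0.8]
gripper_width: 0.1
finger_force: 0.0
```

```bash
python3 st.py
```

```text
desk [-115.94 -144.29  -17.69] axes in desk
 [[ 1. -0.  0.]
 [-0. -1. -0.]
 [ 0.  0. -1.]] F [0.05 0.57 0.77] w 0.05623147413994459 7.4167
```

{"method": "jog_arm", "body": {"commands": [{"delta_pos":[0,0,-0.05],"delta_rot":[0,0,0]},{"delta_pos":[0,0,0],"delta_rot":[0,0,0]}]}}

```text
clock: 7.58
ee_pos: [484.1, -154.7, 4.9]
tcp_rot: [-3.129, 0.004, -0.274]
force: [0.2, -0.6, -0.8]
gripper_width: -0.2
finger_force: 0.0
```

{"method": "jog_arm", "body": {"commands": [{"delta_pos":[0,0,-0.05],"delta_rot":[0,0,0]},{"delta_pos":[0,0,0],"delta_rot":[0,0,0]}]}}

```text
clock: 7.75
ee_pos: [484.4, -154.8, 4.4]
tcp_rot: [3.13, -0.004, 0.275]
force: [-5.8, 1.6, 10.4]
gripper_width: 0.0
finger_force: 5.9
```

{"method": "jog_arm", "body": {"commands": [{"delta_pos":[0,0,-0.05],"delta_rot":[0,0,0]},{"delta_pos":[0,0,0],"delta_rot":[0,0,0]}]}}

```text
clock: 7.92
ee_pos: [484.4, -154.9, 4.3]
tcp_rot: [3.129, -0.004, 0.275]
force: [-16.4, 4.6, 31.8]
gripper_width: -0.0
finger_force: 17.2
```

```bash
python3 -c "
from st import *
im=env.grab_frame('scene');s=cam('scene');q=proj(s,o['ee_pos']);print(q)
x,y=int(q[0])-40,int(q[1])-50
w=env.grab_frame('wrist')
cv2.imwrite('pics/p2.png',np.hstack([cv2.resize(im[y:y+75,x:x+75,::-1],(400,400),interpolation=3),cv2.resize(w[130:330,130:330,::-1],(400,400),interpolation=3)]))"
```

```text
desk [-115.99 -144.45  -19.87] axes in desk
 [[ 1. -0.  0.]
 [-0. -1. -0.]
 [ 0.  0. -1.]] F [-10.62   4.6   34.13] w -0.02686328772517828 7.9167
[210.43 179.29]
```

View pics/p2.png

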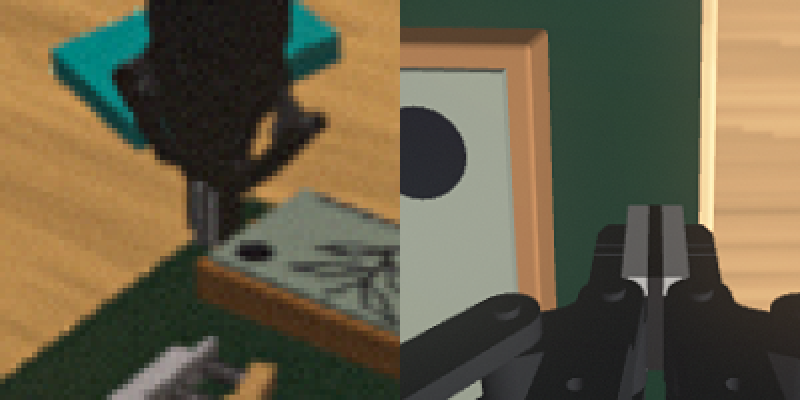

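I have contact at ee height −19.7, so the shut tips sit 19.6 mm above ee_pos along the tool. I'll raise them to about 6 mm off the board and push left.

{"method": "jog_arm", "body": {"commands": [{"delta_pos":[0,0,0.3],"delta_rot":[0,0,0]},{"delta_pos":[0.25,0.1,0.03],"delta_rot":[0,0,0]},{"delta_pos":[0,0.17,0],"delta_rot":[0,0,0]},{"delta_pos":[0,0.17,0],"delta_rot":[0,0,0]},{"delta_pos":[0,0.17,0],"delta_rot":[0,0,0]},{"delta_pos":[0,0.17,0],"delta_rot":[0,0,0]},{"delta_pos":[0,0.17,0],"delta_rot":[0,0,0]},{"delta_pos":[0,0.17,0],"delta_rot":[0,0,0]},{"delta_pos":[0,0.17,0],"delta_rot":[0,0,0]}]}}

```text
clock: 8.77
ee_pos: [491.4, -115.3, 11.8]
tcp_rot: [-3.129, 0.004, -0.273]
force: [0.2, -0.7, -0.7]
gripper_width: -0.1
finger_force: 0.6
```

```bash
cat > lin.py <<'E'
from st import *
# lino (grey-green) mask in a wrist picture -> corners at h=26, desk frame
c=cam('wrist');im=env.grab_frame('wrist')[...,::-1].copy()
cv2.imwrite('pics/last.png',im)
h=cv2.cvtColor(im,cv2.COLOR_BGR2HSV)
m=((h[...,1]<55)&(h[...,2]>105)&(h[...,0]>25)&(h[...,0]<75)).astype(np.uint8)
m=cv2.morphologyEx(m,cv2.MORPH_OPEN,np.ones((5,5),np.uint8))
N=Rm[:,2];D=lambda u,hh=26:Rm.T@(plane(c,u,O+hh*N,N)-O)
n,lab,stt,_=cv2.connectedComponentsWithStats(m);k=1+np.argmax(stt[1:,4]);m=lab==k;x,y,w,hh=stt[k,:4]
print('box',x,y,w,hh)
T=[(u,np.flatnonzero(m[:,u])[0]-.5) for u in range(x+12,x+w-12,4)]
A=[(np.flatnonzero(m[r])[0]-.5,r) for r in range(y+12,min(y+80,y+hh-8),3)]
Z=[(np.flatnonzero(m[r])[-1]+.5,r) for r in range(y+12,min(y+60,y+hh-8),3)]
def line(P):
    Q=np.array([D(p)[:2] for p in P],np.float32);vx,vy,a,b=cv2.fitLine(Q,cv2.DIST_HUBER,0,.01,.01).ravel();return np.array([a,b]),np.array([vx,vy])
def meet(a,b): t=np.linalg.solve(np.c_[a[1],-b[1]],b[0]-a[0]);return a[0]+t[0]*a[1]
t,a,z_=map(line,(T,A,Z))
print('lino tl',meet(t,a),'tr',meet(t,z_),'yaw top edge',np.degrees(np.arctan(-t[1][0]/t[1][1])),'left edge',np.degrees(np.arctan(a[1][1]/a[1][0])))
E
python3 lin.py
```

```text
desk [-107.8  -104.94  -13.74] axes in desk
 [[ 1. -0. -0.]
 [-0. -1. -0.]
 [-0.  0. -1.]] F [ 0.12 -0.7  -0.73] w -0.05195051643625146 8.7667
box 0 187 218 140
lino tl [-76.28  15.25] tr [-68.51 -83.03] yaw top edge 4.5224156 left edge 41.32552
```

The block follows, turned about 4.5° counter-clockwise, so I'm pushing a bit too far uphill. I'll shift the push point 8 mm downhill and carry on.

{"method": "jog_arm", "body": {"commands": [{"delta_pos":[0,-0.15,0],"delta_rot":[0,0,0]},{"delta_pos":[-0.27,0,-0.05],"delta_rot":[0,0,0]},{"delta_pos":[0,0.17,0],"delta_rot":[0,0,0]},{"delta_pos":[0,0.17,0],"delta_rot":[0,0,0]},{"delta_pos":[0,0.17,0],"delta_rot":[0,0,0]},{"delta_pos":[0,0.17,0],"delta_rot":[0,0,0]},{"delta_pos":[0,0.17,0],"delta_rot":[0,0,0]},{"delta_pos":[0,0.17,0],"delta_rot":[0,0,0]},{"delta_pos":[0,0.17,0],"delta_rot":[0,0,0]},{"delta_pos":[0,0.17,0],"delta_rot":[0,0,0]},{"delta_pos":[0,0.17,0],"delta_rot":[0,0,0]}]}}

```text
clock: 9.73
ee_pos: [483.7, -74.1, 10.6]
tcp_rot: [-3.129, 0.004, -0.275]
force: [0.1, -1.8, -0.1]
gripper_width: -0.3
finger_force: 0.6
```

```bash
python3 lin.py
```

```text
desk [-115.44  -63.64  -13.54] axes in desk
 [[ 1. -0.  0.]
 [-0. -1. -0.]
 [ 0.  0. -1.]] F [ 0.11 -1.76 -0.17] w -0.2523760013355929 9.7333
box 0 176 217 148
lino tl [-84.69  13.26] tr [-70.75 -28.55] yaw top edge 18.43101 left edge -69.88039
```

Run:
```python
from lin import *
print('top edge',[(p,np.round(D(p)[:2],0).tolist()) for p in T[::5]])
print('right edge',[(p,np.round(D(p)[:2],0).tolist()) for p in Z[::4]])
```

```text
desk [-115.42  -62.44  -13.55] axes in desk
 [[ 1. -0.  0.]
 [-0. -1.  0.]
 [ 0. -0. -1.]] F [-0.18  1.66 -0.12] w 0.023041011976953317 9.7833
box 0 177 217 148
lino tl [-84.19  11.13] tr [-71.34 -26.47] yaw top edge 18.87627 left edge -70.7281
top edge [((12, np.float64(233.5)), [-99.0, 52.0]), ((32, np.float64(225.5)), [-94.0, 40.0]), ((52, np.float64(217.5)), [-90.0, 30.0]), ((72, np.float64(210.5)), [-87.0, 19.0]), ((92, np.float64(203.5)), [-84.0, 9.0]), ((112, np.float64(195.5)), [-80.0, -0.0]), ((132, np.float64(188.5)), [-77.0, -9.0]), ((152, np.float64(181.5)), [-74.0, -18.0]), ((172, np.float64(178.5)), [-73.0, -27.0]), ((192, np.float64(222.5)), [-92.0, -34.0])]
right edge [((np.float64(176.5), 189), [-77.0, -29.0]), ((np.float64(182.5), 201), [-83.0, -31.0]), ((np.float64(187.5), 213), [-88.0, -32.0]), ((np.float64(193.5), 225), [-94.0, -35.0])]
```

The block has yawed about 19° counter-clockwise and slid to a centre of about (−136, 25), with its low left corner over the desk's edge. I'll go round below it with the jaws part open and push its low edge uphill with both fingers, which should square it. First, a lift and a check that the pose is in reach.

{"method": "jog_arm", "body": {"commands": [{"delta_pos":[0,-0.4,0],"delta_rot":[0,0,0]},{"delta_pos":[0,0,0.85],"delta_rot":[0,0,0]},{"delta_pos":[0,0,0.85],"delta_rot":[0,0,0]},{"delta_pos":[0,0,0.85],"delta_rot":[0,0,0]},{"delta_pos":[-0.7,0.65,0],"delta_rot":[0,0,0]},{"delta_pos":[-0.7,0.65,0],"delta_rot":[0,0,0]},{"delta_pos":[-0.7,0.65,0],"delta_rot":[0,0,0]},{"delta_pos":[-0.7,0.65,0],"delta_rot":[0,0,0]},{"delta_pos":[-0.7,0.65,0],"delta_rot":[0,0,0]},{"delta_pos":[0,0,0],"delta_rot":[0,0,0]},{"delta_pos":[0,0,0],"delta_rot":[0,0,0]}], "jaw": 40}}

```text
clock: 10.75
ee_pos: [378.2, 11.4, 87.4]
tcp_rot: [3.129, -0.001, 0.276]
force: [-0.6, -0.4, -0.8]
gripper_width: 33.9
finger_force: 0.0
```

Run:
```python
from lin import *
print(o['ee_pos'],o['qpos'])
print('top edge',[(p,np.round(D(p)[:2],0).tolist()) for p in T[::6]])
print('right edge',[(p,np.round(D(p)[:2],0).tolist()) for p in Z[::5]])
```

```text
desk [-205.87   22.06   80.32] axes in desk
 [[ 1. -0.  0.]
 [-0. -1. -0.]
 [ 0.  0. -1.]] F [-0.73 -0.35 -0.72] w 33.924546620600516 10.75
box 135 5 231 192
lino tl [-95.48  41.9 ] tr [-72.18 -25.49] yaw top edge 19.077902 left edge -70.86627
[378.18  11.42  87.35] [ 0.35 -0.18 -0.44  2.28 -0.08  0.85 -1.61]
top edge [((147, np.float64(72.5)), [-114.0, 96.0]), ((171, np.float64(63.5)), [-109.0, 79.0]), ((195, np.float64(53.5)), [-103.0, 63.0]), ((219, np.float64(44.5)), [-97.0, 47.0]), ((243, np.float64(35.5)), [-92.0, 31.0]), ((267, np.float64(26.5)), [-86.0, 16.0]), ((291, np.float64(17.5)), [-81.0, 0.0]), ((315, np.float64(9.5)), [-76.0, -15.0]), ((339, np.float64(31.5)), [-89.0, -31.0])]
right edge [((np.float64(335.5), 17), [-80.0, -29.0]), ((np.float64(339.5), 32), [-89.0, -32.0]), ((np.float64(343.5), 47), [-99.0, -35.0]), ((np.float64(347.5), 62), [-108.0, -38.0])]
```

In reach. The yaw is confirmed at 19° and there's room below the low edge. Going straight down.

{"method": "jog_arm", "body": {"commands": [{"delta_pos":[0,0,-0.8],"delta_rot":[0,0,0]},{"delta_pos":[0,0,-0.8],"delta_rot":[0,0,0]},{"delta_pos":[0,0,-0.8],"delta_rot":[0,0,0]},{"delta_pos":[0,0,-0.6],"delta_rot":[0,0,0]},{"delta_pos":[0,0,-0.1],"delta_rot":[0,0,0]},{"delta_pos":[0,0,0],"delta_rot":[0,0,0]},{"delta_pos":[0,0,0],"delta_rot":[0,0,0]}]}}

```text
clock: 11.38
ee_pos: [380.1, 7.0, 32.9]
tcp_rot: [3.12, -0.007, 0.265]
force: [-0.1, 0.8, 0.7]
gripper_width: 34.4
finger_force: 0.0
```

Run:
```python
from lin import *
print(o['ee_pos'],o['qpos'])
s=cam('scene');a=env.grab_frame('scene');q=proj(s,o['ee_pos']);print(q)
x,y=int(q[0])-60,int(q[1])-80
cv2.imwrite('pics/p3.png',np.hstack([cv2.resize(a[y:y+120,x:x+120,::-1],(400,400),interpolation=3),cv2.resize(im,(400,400),interpolation=3)]))
```

```text
desk [-213.47   17.63   26.41] axes in desk
 [[ 1.   -0.01 -0.01]
 [-0.01 -1.   -0.01]
 [-0.    0.01 -1.  ]] F [0.03 0.79 0.66] w 34.37058901725496 11.3833
box 83 0 310 215
lino tl [-102.64   63.61] tr [-91.95 -32.33] yaw top edge 6.354641 left edge -68.86932
[380.07   7.    32.94] [ 0.82 -0.07 -0.91  2.32 -0.05  0.7  -1.63]
[275.49 169.12]
```

Joint 4 is at its limit, so this can't go lower with that tilt. I'll rise, lean the tool back about 22° so the wrist moves uphill, and try again.

{"method": "jog_arm", "body": {"commands": [{"delta_pos":[0,0.1,0.8],"delta_rot":[0,0,0]},{"delta_pos":[0,0.1,0.8],"delta_rot":[0,0.7,0]},{"delta_pos":[0,0,0],"delta_rot":[0,0.75,0]},{"delta_pos":[0,0,0],"delta_rot":[0,0.75,0]},{"delta_pos":[0,0,0],"delta_rot":[0,0.75,0]},{"delta_pos":[0,0,0],"delta_rot":[0,0.75,0]},{"delta_pos":[0,0,0],"delta_rot":[0,0,0]},{"delta_pos":[0,0,0],"delta_rot":[0,0,0]}]}}

```text
clock: 12.15
ee_pos: [379.9, 14.9, 79.9]
tcp_rot: [3.114, 0.003, -0.342]
force: [-0.1, 0.4, 0.3]
gripper_width: 34.1
finger_force: 0.0
```

Run:
```python
from st import *
print(o['ee_pos'],o['qpos'])
A=Rm.T@R.from_rotvec(o['tcp_rot']).as_matrix()
print('tip',p-23.6*A[:,2]); go(-232,25,-14)
```

```text
desk [-205.48   25.58   72.69] axes in desk
 [[ 0.92  0.   -0.38]
 [-0.   -1.   -0.01]
 [-0.38  0.01 -0.92]] F [-0.07  0.39  0.34] w 34.13391960020635 12.15
[379.89  14.95  79.9 ] [ 0.72  0.29 -0.94  1.95  0.2   1.25 -1.87]
tip [-196.43   25.77   94.48]
to (-232, 25, -14) delta rows [-0.37 -0.02 -3.  ]
```

{"method": "jog_arm", "body": {"commands": [{"delta_pos":[-0.37,0,0],"delta_rot":[0,0,0]},{"delta_pos":[0,0,-0.75],"delta_rot":[0,0,0]},{"delta_pos":[0,0,-0.75],"delta_rot":[0,0,0]},{"delta_pos":[0,0,-0.75],"delta_rot":[0,0,0]},{"delta_pos":[0,0,-0.7],"delta_rot":[0,0,0]},{"delta_pos":[0,0,0],"delta_rot":[0,0,0]},{"delta_pos":[0,0,0],"delta_rot":[0,0,0]}]}}

```text
clock: 12.73
ee_pos: [367.5, 13.7, -7.1]
tcp_rot: [3.111, 0.002, -0.34]
force: [0.1, -0.3, 0.9]
gripper_width: 34.6
finger_force: 0.0
```

```bash
cat > tip.py <<'E'
from lin import *
A=Rm.T@R.from_rotvec(o['tcp_rot']).as_matrix()
print(o['ee_pos'],o['qpos'],'tip',p-23.6*A[:,2])
print('top edge',[(q_,np.round(D(q_)[:2],0).tolist()) for q_ in T[::8]])
E
python3 tip.py
```

```text
desk [-232.79   24.37  -10.86] axes in desk
 [[ 0.92  0.   -0.38]
 [-0.   -1.   -0.01]
 [-0.38  0.01 -0.92]] F [ 0.28 -0.27  0.83] w 34.61727534034616 12.7333
box 233 0 274 205
lino tl [-114.92   13.  ] tr [-105.87  -37.71] yaw top edge 10.115433 left edge -40.037796
[367.5   13.72  -7.12] [ 0.65  0.41 -0.88  2.05  0.32  1.06 -1.98] tip [-223.77   24.66   10.95]
top edge [((245, np.float64(85.5)), [-133.0, 29.0]), ((277, np.float64(53.5)), [-124.0, 20.0]), ((309, np.float64(9.5)), [-113.0, 13.0]), ((341, np.float64(-0.5)), [-111.0, 5.0]), ((373, np.float64(-0.5)), [-110.0, -3.0]), ((405, np.float64(-0.5)), [-110.0, -11.0]), ((437, np.float64(-0.5)), [-109.0, -19.0]), ((469, np.float64(-0.5)), [-109.0, -28.0])]
```

Below the block now, tip about 11 mm above the board plane. Pushing uphill slowly.

{"method": "jog_arm", "body": {"commands": [{"delta_pos":[0.165,0,0.028],"delta_rot":[0,0,0]},{"delta_pos":[0.165,0,0.028],"delta_rot":[0,0,0]},{"delta_pos":[0.165,0,0.028],"delta_rot":[0,0,0]},{"delta_pos":[0.165,0,0.028],"delta_rot":[0,0,0]},{"delta_pos":[0.165,0,0.028],"delta_rot":[0,0,0]},{"delta_pos":[0.165,0,0.028],"delta_rot":[0,0,0]},{"delta_pos":[0.165,0,0.028],"delta_rot":[0,0,0]},{"delta_pos":[0.165,0,0.028],"delta_rot":[0,0,0]}]}}

```text
clock: 13.45
ee_pos: [407.8, 14.2, -0.6]
tcp_rot: [3.112, 0.001, -0.343]
force: [-6.1, 1.9, 6.7]
gripper_width: 34.5
finger_force: 3.6
```

```bash
cat > topb.py <<'E'
from tip import *
# lino in top/scene views (what is not hidden)
t=cam('top')
a=env.grab_frame('top')[...,::-1];h=cv2.cvtColor(a.copy(),cv2.COLOR_BGR2HSV)
q=((h[...,1]<60)&(h[...,2]>95)&(h[...,0]>25)&(h[...,0]<80)).astype(np.uint8);w=np.zeros_like(q);w[95:225,210:302]=q[95:225,210:302]
w=cv2.morphologyEx(w,cv2.MORPH_OPEN,np.ones((3,3)))
P=np.argwhere(w)[:,::-1];Q=np.array([Rm.T@(plane(t,u,O+26*N,N)-O) for u in P])
if len(P):
    e=Q[:,:2]; print('top-view lino n',len(P),'extremes x+,x-,y+,y-',[np.round(e[f(e[:,k])],0) for k,f in((0,np.argmax),(0,np.argmin),(1,np.argmax),(1,np.argmin))])
    print('upper boundary',[(y,round(e[(abs(e[:,1]-y)<2),0].max())) for y in range(-40,120,20) if (abs(e[:,1]-y)<2).any()])
E
python3 topb.py
```

```text
desk [-191.93   24.75  -11.4 ] axes in desk
 [[ 0.92  0.   -0.38]
 [-0.   -1.   -0.01]
 [-0.38  0.01 -0.92]] F [-4.8   1.94  7.67] w 34.48074906123547 13.45
box 250 0 262 232
lino tl [-67.77  22.46] tr [-77.26 -43.81] yaw top edge -8.152094 left edge -9.666857
[407.84  14.18  -0.55] [ 0.61  0.48 -0.85  1.95  0.35  1.12 -1.99] tip [-182.87   25.     10.39]
top edge [((262, np.float64(39.5)), [-79.0, 24.0]), ((294, np.float64(-0.5)), [-70.0, 17.0]), ((326, np.float64(-0.5)), [-70.0, 9.0]), ((358, np.float64(-0.5)), [-70.0, 1.0]), ((390, np.float64(-0.5)), [-69.0, -7.0]), ((422, np.float64(-0.5)), [-69.0, -15.0]), ((454, np.float64(61.5)), [-84.0, -29.0]), ((486, np.float64(51.5)), [-80.0, -37.0])]
```

{"method": "jog_arm", "body": {"commands": [{"delta_pos":[-0.03,0,0.12],"delta_rot":[0,0,0]},{"delta_pos":[0,0,0],"delta_rot":[0,0,0]}]}}

```text
clock: 13.72
ee_pos: [407.9, 13.8, 3.2]
tcp_rot: [3.112, -0.0, -0.338]
force: [1.0, 0.3, -0.2]
gripper_width: 34.2
finger_force: 0.0
```

```bash
python3 topb.py
python3 - <<'E'
import cv2,numpy as np
from h import *
a=env.grab_frame('scene')[...,::-1];w=cv2.imread('pics/last.png')
cv2.imwrite('pics/p4.png',np.hstack([cv2.resize(a[110:270,170:330],(400,400),interpolation=3),cv2.resize(w,(400,300))[:, :].copy() if 0 else cv2.resize(w[0:384,128:512],(400,400))]))
E
```

```text
desk [-191.23   24.38   -7.69] axes in desk
 [[ 0.92  0.   -0.38]
 [-0.   -1.   -0.01]
 [-0.38  0.01 -0.92]] F [ 0.95  0.28 -0.39] w 34.16994780663136 13.7167
box 251 0 261 224
lino tl [-68.08  21.92] tr [-76.57 -47.19] yaw top edge -7.0026207 left edge -9.728302
[407.89  13.81   3.22] [ 0.61  0.47 -0.86  1.95  0.35  1.12 -1.98] tip [-182.23   24.63   14.12]
top edge [((263, np.float64(32.5)), [-78.0, 24.0]), ((295, np.float64(-0.5)), [-70.0, 16.0]), ((327, np.float64(-0.5)), [-70.0, 8.0]), ((359, np.float64(-0.5)), [-69.0, -1.0]), ((391, np.float64(-0.5)), [-69.0, -9.0]), ((423, np.float64(-0.5)), [-69.0, -17.0]), ((455, np.float64(57.5)), [-83.0, -32.0]), ((487, np.float64(39.5)), [-77.0, -39.0])]
```

View pics/p4.png

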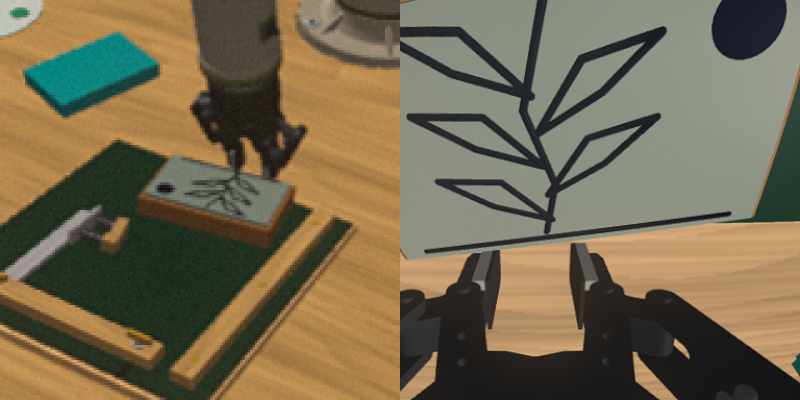

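The tenth and last picture shows the block still yawed on the desk, with both fingers just below its low edge. The fingers were probably catching the desk's front lip, and the force is gone now that they're raised. From here I'll work from numbers: fit the lino's low and right edges in the wrist view.

```bash
cat > low.py <<'E'
from st import *
A=Rm.T@R.from_rotvec(o['tcp_rot']).as_matrix()
c=cam('wrist');im=env.grab_frame('wrist')[...,::-1].copy();h=cv2.cvtColor(im,cv2.COLOR_BGR2HSV)
m=((h[...,1]<60)&(h[...,2]>95)&(h[...,0]>25)&(h[...,0]<80)).astype(np.uint8)
m=cv2.morphologyEx(m,cv2.MORPH_CLOSE,np.ones((15,15),np.uint8));m=cv2.morphologyEx(m,cv2.MORPH_OPEN,np.ones((9,9),np.uint8))
n,lab,s_,_=cv2.connectedComponentsWithStats(m);k=1+np.argmax(s_[1:,4]);m=(lab==k).astype(np.uint8)
N=Rm[:,2];D=lambda u,hh=26:Rm.T@(plane(c,u,O+hh*N,N)-O)
ct=max(cv2.findContours(m,0,cv2.CHAIN_APPROX_NONE)[0],key=cv2.contourArea)
hull=cv2.approxPolyDP(cv2.convexHull(ct),4,True)[:,0]
print('tip',p-21*A[:,2])
for u in hull: print(u,np.round(D(u.astype(float))[:2],1))
E
python3 low.py
```

```text
desk [-191.7    24.12   -8.03] axes in desk
 [[ 0.92  0.   -0.38]
 [-0.   -1.   -0.01]
 [-0.38  0.01 -0.92]] F [ 0.19 -0.42 -0.38] w 33.935646621040554 13.8667
tip [-183.68   24.35   11.38]
[511  87] [-91.1 -53.8]
[465 208] [-142.   -59.9]
[135 247] [-163.6   78.4]
[13 43] [-78.1  93. ]
[13 33] [-75.5  91.8]
[104   0] [-69.3  63.6]
[511   0] [-67.  -42.6]
```

The yaw is down to 9°, so the push works. Continuing uphill at the new height.

{"method": "jog_arm", "body": {"commands": [{"delta_pos":[0.165,0,0.029],"delta_rot":[0,0,0]},{"delta_pos":[0.165,0,0.029],"delta_rot":[0,0,0]},{"delta_pos":[0.165,0,0.029],"delta_rot":[0,0,0]},{"delta_pos":[0.165,0,0.029],"delta_rot":[0,0,0]},{"delta_pos":[0.165,0,0.029],"delta_rot":[0,0,0]},{"delta_pos":[0.165,0,0.029],"delta_rot":[0,0,0]},{"delta_pos":[0,0,0],"delta_rot":[0,0,0]}]}}

```text
clock: 14.5
ee_pos: [438.2, 13.8, 8.0]
tcp_rot: [3.112, -0.001, -0.339]
force: [0.3, -0.8, -0.0]
gripper_width: 34.0
finger_force: 0.1
```

```bash
python3 low.py
```

```text
desk [-160.59   24.27   -8.23] axes in desk
 [[ 0.92  0.   -0.38]
 [-0.   -1.   -0.01]
 [-0.38  0.01 -0.92]] F [ 0.24 -0.8  -0.08] w 34.012770383253255 14.5
tip [-152.58   24.49   11.18]
[511  19] [-40.6 -44.3]
[511 147] [-81.6 -64.8]
[450 242] [-131.5  -61.8]
[134 244] [-130.3   78.4]
[57 11] [-39.9  77. ]
[107   0] [-38.2  62.9]
[355   0] [-38.9   0.4]
```

Now it's square (low edge at −131.5 / −130.3) with the left edge at y ≈ 83, so it needs about 31 mm left. Gravity drags it downhill, so the sideways push should go about 25 mm below its centre.

{"method": "jog_arm", "body": {"commands": [{"delta_pos":[-0.5,0,-0.05],"delta_rot":[0,0,0]},{"delta_pos":[-0.17,0,0.96],"delta_rot":[0,0,0]},{"delta_pos":[-0.17,0,0.96],"delta_rot":[0,0,0]},{"delta_pos":[0.35,-0.83,0.06],"delta_rot":[0,0,0]},{"delta_pos":[0.35,-0.83,0.06],"delta_rot":[0,0,0]},{"delta_pos":[0.35,-0.83,0.06],"delta_rot":[0,0,0]},{"delta_pos":[0.35,-0.83,0.06],"delta_rot":[0,0,0]},{"delta_pos":[0.35,-0.83,0.06],"delta_rot":[0,0,0]},{"delta_pos":[0,0,0],"delta_rot":[0,0,0]},{"delta_pos":[0,0,0],"delta_rot":[0,0,0]}], "jaw": 0}}

```text
clock: 15.38
ee_pos: [464.6, -112.4, 72.9]
tcp_rot: [3.112, -0.006, -0.339]
force: [-0.4, 0.7, -0.2]
gripper_width: -0.2
finger_force: 0.0
```

```bash
python3 low.py; python3 -c "
from st import *
go(-122,-100,-9)"
```

```text
desk [-123.54 -101.92   51.12] axes in desk
 [[ 0.92 -0.   -0.38]
 [-0.01 -1.   -0.01]
 [-0.38  0.01 -0.92]] F [-0.46  0.7  -0.15] w -0.18989720583753708 15.3833
tip [-115.52 -101.7    70.52]
[175  77] [-41.8 -62.8]
[194 213] [-131.2  -60.4]
[  0 212] [-129.7   76.3]
[ 0 82] [-40.1  27.5]
desk [-123.87 -100.3    51.2 ] axes in desk
 [[ 0.92  0.   -0.38]
 [-0.   -1.   -0.01]
 [-0.38  0.01 -0.92]] F [-0.52  0.59  0.29] w 0.05126557058772991 15.4333
to (-122, -100, -9) delta rows [ 0.41  0.01 -1.97]
```

{"method": "jog_arm", "body": {"commands": [{"delta_pos":[0.2,0,-0.98],"delta_rot":[0,0,0]},{"delta_pos":[0.2,0,-0.98],"delta_rot":[0,0,0]},{"delta_pos":[0,0,0],"delta_rot":[0,0,0]},{"delta_pos":[0,0.25,0],"delta_rot":[0,0,0]},{"delta_pos":[0,0.25,0],"delta_rot":[0,0,0]},{"delta_pos":[0,0.13,0],"delta_rot":[0,0,0]},{"delta_pos":[0,0.13,0],"delta_rot":[0,0,0]},{"delta_pos":[0,0.13,0],"delta_rot":[0,0,0]},{"delta_pos":[0,0.13,0],"delta_rot":[0,0,0]},{"delta_pos":[0,0.13,0],"delta_rot":[0,0,0]},{"delta_pos":[0,0,0],"delta_rot":[0,0,0]}]}}

```text
clock: 16.35
ee_pos: [476.2, -75.3, 14.5]
tcp_rot: [3.112, 0.001, -0.34]
force: [0.1, -0.7, -0.8]
gripper_width: 0.0
finger_force: 0.1
```

```bash
python3 low.py
```

```text
desk [-122.14  -64.82   -8.45] axes in desk
 [[ 0.92  0.   -0.38]
 [-0.   -1.   -0.01]
 [-0.38  0.01 -0.92]] F [-0.01 -0.71 -0.81] w 0.021876253527930087 16.35
tip [-114.12  -64.59   10.96]
[203 140] [-40.8 -46.5]
[216 281] [-119.1  -44.1]
[142 295] [-132.1   -4.3]
[  0 290] [-131.7   76.8]
[  0 143] [-40.4  24.1]
```

Shifting cleanly, with almost no slide and about −1.8° yaw. 15 mm to go; pressing on until it meets the fence.

{"method": "jog_arm", "body": {"commands": [{"delta_pos":[0,0.13,0],"delta_rot":[0,0,0]},{"delta_pos":[0,0.13,0],"delta_rot":[0,0,0]},{"delta_pos":[0,0.13,0],"delta_rot":[0,0,0]},{"delta_pos":[0,0.1,0],"delta_rot":[0,0,0]},{"delta_pos":[0,0,0],"delta_rot":[0,0,0]}]}}

```text
clock: 16.82
ee_pos: [476.1, -60.3, 14.1]
tcp_rot: [3.112, 0.002, -0.34]
force: [-0.1, 0.5, -0.1]
gripper_width: -0.2
finger_force: 0.0
```

{"method": "jog_arm", "body": {"commands": [{"delta_pos":[0,0.06,0],"delta_rot":[0,0,0]},{"delta_pos":[0,0,0],"delta_rot":[0,0,0]}]}}

```text
clock: 16.98
ee_pos: [476.1, -59.4, 14.1]
tcp_rot: [3.112, 0.001, -0.34]
force: [0.1, -0.2, 0.1]
gripper_width: 0.1
finger_force: 0.0
```

```bash
python3 low.py
```

```text
desk [-122.3   -48.92   -8.79] axes in desk
 [[ 0.92  0.   -0.38]
 [-0.   -1.   -0.01]
 [-0.38  0.01 -0.92]] F [ 0.13 -0.19  0.09] w 0.05935455874503725 16.9833
tip [-114.27  -48.69   10.62]
[200 141] [-41.  -29.7]
[216 281] [-118.7  -28.2]
[141 296] [-132.6   12.2]
[  0 293] [-134.3   94. ]
[  0 146] [-41.4  40.2]
```

{"method": "jog_arm", "body": {"commands": [{"delta_pos":[0,0.08,0],"delta_rot":[0,0,0]},{"delta_pos":[0,0.05,0],"delta_rot":[0,0,0]},{"delta_pos":[0,0,0],"delta_rot":[0,0,0]}]}}

```text
clock: 17.28
ee_pos: [475.8, -58.8, 14.1]
tcp_rot: [3.108, -0.004, -0.341]
force: [-0.9, -8.7, 0.9]
gripper_width: -0.1
finger_force: 4.6
```

```bash
python3 low.py
```

```text
desk [-122.61  -48.4    -8.75] axes in desk
 [[ 0.92 -0.   -0.38]
 [-0.01 -1.   -0.01]
 [-0.38  0.02 -0.92]] F [-0.76 -8.73  1.09] w -0.10885855829481167 17.2833
tip [-114.57  -48.1    10.64]
[201 142] [-41.6 -29.4]
[219 268] [-108.4  -29.9]
[216 281] [-118.8  -27.6]
[139 297] [-133.4   14. ]
[  0 294] [-134.4   94.3]
[  0 147] [-41.7  40.5]
```

It's seated flush on the fence at 8.7 N and square. Now back below the low edge with the fingers part open, centred at y ≈ 40.

{"method": "jog_arm", "body": {"commands": [{"delta_pos":[0,-0.35,0],"delta_rot":[0,0,0]},{"delta_pos":[-0.17,0,0.96],"delta_rot":[0,0,0]},{"delta_pos":[-0.17,0,0.96],"delta_rot":[0,0,0]},{"delta_pos":[-0.48,0.82,-0.084],"delta_rot":[0,0,0]},{"delta_pos":[-0.48,0.82,-0.084],"delta_rot":[0,0,0]},{"delta_pos":[-0.48,0.82,-0.084],"delta_rot":[0,0,0]},{"delta_pos":[-0.48,0.82,-0.084],"delta_rot":[0,0,0]},{"delta_pos":[0,0,0],"delta_rot":[0,0,0]},{"delta_pos":[0,0,0],"delta_rot":[0,0,0]}], "jaw": 40}}

```text
clock: 18.08
ee_pos: [407.8, 33.4, 61.9]
tcp_rot: [3.111, 0.005, -0.34]
force: [0.4, -0.2, -0.9]
gripper_width: 33.6
finger_force: 0.0
```

```bash
python3 low.py;python3 -c "
from st import *
go(-180,40,-8)"
```

```text
desk [-181.13   43.93   50.09] axes in desk
 [[ 0.92  0.   -0.38]
 [ 0.   -1.   -0.01]
 [-0.38  0.01 -0.92]] F [ 0.22 -0.2  -0.99] w 33.58811843934867 18.0833
tip [-173.11   44.17   69.5 ]
[429   0] [-64.4 -28.7]
[391 139] [-132.9  -29.4]
[136 140] [-133.4  110.1]
[101   0] [-65.3 110.1]
desk [-180.38   42.72   49.95] axes in desk
 [[ 0.92  0.   -0.38]
 [-0.   -1.   -0.01]
 [-0.38  0.01 -0.92]] F [0.81 0.02 0.48] w 33.968804056140165 18.1333
to (-180, 40, -8) delta rows [ 0.35 -0.09 -1.9 ]
```

Square and flush: low edge at −133, left edge at y = 115. Descending and pushing uphill.

{"method": "jog_arm", "body": {"commands": [{"delta_pos":[0.17,-0.05,-0.95],"delta_rot":[0,0,0]},{"delta_pos":[0.17,-0.05,-0.95],"delta_rot":[0,0,0]},{"delta_pos":[0,0,0],"delta_rot":[0,0,0]},{"delta_pos":[0.2,0,0.035],"delta_rot":[0,0,0]},{"delta_pos":[0.2,0,0.035],"delta_rot":[0,0,0]},{"delta_pos":[0.2,0,0.035],"delta_rot":[0,0,0]},{"delta_pos":[0.2,0,0.035],"delta_rot":[0,0,0]},{"delta_pos":[0.2,0,0.035],"delta_rot":[0,0,0]},{"delta_pos":[0.2,0,0.035],"delta_rot":[0,0,0]},{"delta_pos":[0.2,0,0.035],"delta_rot":[0,0,0]},{"delta_pos":[0.2,0,0.035],"delta_rot":[0,0,0]}]}}

```text
clock: 19.05
ee_pos: [466.3, 29.2, 14.0]
tcp_rot: [3.111, 0.001, -0.343]
force: [-6.4, -0.6, 7.3]
gripper_width: 34.3
finger_force: 4.3
```

```bash
python3 low.py
```

```text
desk [-131.8    39.61   -7.18] axes in desk
 [[ 0.92  0.   -0.38]
 [-0.   -1.   -0.01]
 [-0.38  0.01 -0.92]] F [-5.01 -0.63  8.25] w 34.26844600259102 19.05
tip [-123.74   39.86   12.21]
[511  21] [-12.3 -29.7]
[511  38] [-16.8 -31.8]
[414 242] [-103.1  -29.8]
[210 256] [-110.9   61.7]
[ 97 242] [-101.4  110.8]
[ 0 43] [-18.  113.1]
[ 0 21] [-12.2 110.5]
[130  11] [-12.4  73.3]
[330   9] [-12.4  21.8]
```

{"method": "jog_arm", "body": {"commands": [{"delta_pos":[0,0,0],"delta_rot":[0,0,0]}]}}

```text
clock: 19.18
ee_pos: [467.6, 29.3, 13.9]
tcp_rot: [3.112, 0.0, -0.338]
force: [-1.1, 0.5, 0.4]
gripper_width: 34.3
finger_force: 0.6
```

{"method": "jog_arm", "body": {"commands": [{"delta_pos":[0.1,0,0.017],"delta_rot":[0,0,0]}]}}

```text
clock: 19.27
ee_pos: [469.3, 29.2, 14.0]
tcp_rot: [3.111, 0.001, -0.341]
force: [-5.4, 1.2, 4.1]
gripper_width: 34.3
finger_force: 3.1
```

{"method": "jog_arm", "body": {"commands": [{"delta_pos":[0.1,0,0.017],"delta_rot":[0,0,0]}]}}

```text
clock: 19.35
ee_pos: [472.1, 29.1, 14.5]
tcp_rot: [3.111, 0.001, -0.342]
force: [-5.8, 0.9, 5.7]
gripper_width: 34.1
finger_force: 3.6
```

{"method": "jog_arm", "body": {"commands": [{"delta_pos":[0,0,0],"delta_rot":[0,0,0]}]}}

```text
clock: 19.43
ee_pos: [472.6, 29.2, 14.5]
tcp_rot: [3.111, 0.0, -0.341]
force: [-3.9, -0.4, 3.9]
gripper_width: 34.3
finger_force: 2.5
```

The force only appears while moving, so the lean is wedging the edge downward. There's room now, so I'll set the tool square to the board for the latch push.

{"method": "jog_arm", "body": {"commands": [{"delta_pos":[-0.2,0,-0.03],"delta_rot":[0,-0.92,0]},{"delta_pos":[0,0,0],"delta_rot":[0,-0.93,0]},{"delta_pos":[0,0,0],"delta_rot":[0,-0.93,0]},{"delta_pos":[0.03,0,-0.14],"delta_rot":[0,-0.93,0]},{"delta_pos":[0,0,0],"delta_rot":[0,0,0]},{"delta_pos":[0.2,0,0.035],"delta_rot":[0,0,0]},{"delta_pos":[0.2,0,0.035],"delta_rot":[0,0,0]},{"delta_pos":[0.2,0,0.035],"delta_rot":[0,0,0]},{"delta_pos":[0.17,0,0.03],"delta_rot":[0,0,0]},{"delta_pos":[0.17,0,0.03],"delta_rot":[0,0,0]}]}}

```text
clock: 20.27
ee_pos: [496.0, 29.4, 13.7]
tcp_rot: [3.12, -0.004, 0.262]
force: [-8.0, 0.1, 3.0]
gripper_width: 33.5
finger_force: 3.5
```

```bash
python3 low.py
```

```text
desk [-102.64   39.84  -12.69] axes in desk
 [[ 1.   -0.   -0.01]
 [-0.   -1.   -0.01]
 [-0.01  0.01 -1.  ]] F [-7.33  0.14  4.3 ] w 33.499380891987045 20.2667
tip [-102.49   40.07    8.3 ]
[439  15] [  3.9 -28.5]
[411 233] [-85.7 -28.9]
[308 243] [-89.8  17.9]
[101 236] [-86.  110.5]
[69 17] [  3.5 110.7]
[204  10] [ 3.7 59.5]
```

Square and flush at the latch's lead-in. Continuing.

{"method": "jog_arm", "body": {"commands": [{"delta_pos":[0.17,0,0.03],"delta_rot":[0,0,0]},{"delta_pos":[0.17,0,0.03],"delta_rot":[0,0,0]},{"delta_pos":[0.17,0,0.03],"delta_rot":[0,0,0]},{"delta_pos":[0.17,0,0.03],"delta_rot":[0,0,0]},{"delta_pos":[0.17,0,0.03],"delta_rot":[0,0,0]},{"delta_pos":[0.17,0,0.03],"delta_rot":[0,0,0]},{"delta_pos":[0.17,0,0.03],"delta_rot":[0,0,0]},{"delta_pos":[0.17,0,0.03],"delta_rot":[0,0,0]},{"delta_pos":[0.17,0,0.03],"delta_rot":[0,0,0]},{"delta_pos":[0.17,0,0.03],"delta_rot":[0,0,0]}]}}

```text
clock: 21.15
ee_pos: [546.5, 29.9, 22.3]
tcp_rot: [3.12, -0.003, 0.262]
force: [-6.7, 1.6, 3.1]
gripper_width: 33.9
finger_force: 3.3
```

```bash
python3 low.py
```

```text
desk [-51.41  40.17 -12.93] axes in desk
 [[ 1.   -0.   -0.01]
 [-0.   -1.   -0.01]
 [-0.01  0.01 -1.  ]] F [-6.02  1.56  4.19] w 33.93226299118969 21.15
tip [-51.26  40.39   8.07]
[440  15] [ 55.1 -28.4]
[412 233] [-34.4 -28.9]
[310 249] [-41.5  17.2]
[101 237] [-35.2 110.8]
[69 17] [ 54.6 110.9]
[265   9] [55.1 37.7]
```

{"method": "jog_arm", "body": {"commands": [{"delta_pos":[0.17,0,0.03],"delta_rot":[0,0,0]},{"delta_pos":[0.17,0,0.03],"delta_rot":[0,0,0]},{"delta_pos":[0.17,0,0.03],"delta_rot":[0,0,0]},{"delta_pos":[0.17,0,0.03],"delta_rot":[0,0,0]},{"delta_pos":[0.17,0,0.03],"delta_rot":[0,0,0]},{"delta_pos":[0.17,0,0.03],"delta_rot":[0,0,0]},{"delta_pos":[0.17,0,0.03],"delta_rot":[0,0,0]},{"delta_pos":[0.17,0,0.03],"delta_rot":[0,0,0]},{"delta_pos":[0.17,0,0.03],"delta_rot":[0,0,0]},{"delta_pos":[0.17,0,0.03],"delta_rot":[0,0,0]},{"delta_pos":[0.17,0,0.03],"delta_rot":[0,0,0]},{"delta_pos":[0.17,0,0.03],"delta_rot":[0,0,0]}]}}

```text
clock: 22.2
ee_pos: [607.7, 30.0, 33.1]
tcp_rot: [3.121, -0.003, 0.263]
force: [-5.1, 1.4, 1.5]
gripper_width: 34.0
finger_force: 2.4
```

```bash
python3 low.py
```

```text
desk [ 10.76  40.21 -12.97] axes in desk
 [[ 1.   -0.   -0.01]
 [-0.   -1.   -0.01]
 [-0.01  0.01 -1.  ]] F [-4.79  1.42  2.36] w 34.042904967745905 22.2
tip [10.9  40.43  8.02]
[441  17] [116.6 -28.9]
[411 235] [ 26.8 -28.6]
[215 243] [24.1 59.6]
[100 236] [ 27.4 111.2]
[70 16] [117.1 110.6]
[310  10] [117.   21.4]
```

{"method": "jog_arm", "body": {"commands": [{"delta_pos":[0.1,0,0.018],"delta_rot":[0,0,0]},{"delta_pos":[0.1,0,0.018],"delta_rot":[0,0,0]}]}}

```text
clock: 22.42
ee_pos: [613.5, 29.7, 34.2]
tcp_rot: [3.12, -0.003, 0.263]
force: [-4.6, 2.3, 0.0]
gripper_width: 34.2
finger_force: 2.4
```

{"method": "jog_arm", "body": {"commands": [{"delta_pos":[0.1,0,0.018],"delta_rot":[0,0,0]}]}}

```text
clock: 22.5
ee_pos: [616.5, 29.7, 34.8]
tcp_rot: [3.12, -0.003, 0.264]
force: [-4.9, 1.7, -0.0]
gripper_width: 34.0
finger_force: 2.2
```

{"method": "jog_arm", "body": {"commands": [{"delta_pos":[0.07,0,0.012],"delta_rot":[0,0,0]}]}}

```text
clock: 22.58
ee_pos: [618.5, 29.1, 35.0]
tcp_rot: [3.119, -0.004, 0.263]
force: [-13.1, 0.2, 4.9]
gripper_width: 34.2
finger_force: 6.6
```

{"method": "jog_arm", "body": {"commands": [{"delta_pos":[0.07,0,0.012],"delta_rot":[0,0,0]}]}}

```text
clock: 22.67
ee_pos: [618.6, 29.0, 34.8]
tcp_rot: [3.119, -0.003, 0.257]
force: [-21.8, -0.2, 10.4]
gripper_width: 33.9
finger_force: 9.7
```

{"method": "jog_arm", "body": {"commands": [{"delta_pos":[0.05,0,0.009],"delta_rot":[0,0,0]}]}}

```text
clock: 22.75
ee_pos: [618.6, 29.1, 34.5]
tcp_rot: [3.119, -0.002, 0.253]
force: [-23.4, 1.3, 8.9]
gripper_width: 33.8
finger_force: 10.7
```

```bash
python3 low.py
```

```text
desk [ 21.71  39.29 -13.47] axes in desk
 [[ 1.   -0.   -0.01]
 [-0.   -1.   -0.01]
 [-0.01  0.01 -1.  ]] F [-21.48   1.32  12.85] w 33.81218577172945 22.75
tip [21.98 39.56  7.53]
[440  15] [128.3 -28.6]
[412 234] [ 38.8 -29.5]
[ 99 237] [ 38.5 110.5]
[67 17] [127.7 110.3]
[285   9] [128.2  29.9]
```

Firm against the stop at 22 N. Backing off, rising, and checking the latch and the fit from above.

{"method": "jog_arm", "body": {"commands": [{"delta_pos":[-0.4,0,-0.05],"delta_rot":[0,0,0]},{"delta_pos":[-0.6,0,-0.05],"delta_rot":[0,0,0]},{"delta_pos":[-0.3,0,0.8],"delta_rot":[0,0,0]},{"delta_pos":[-0.3,0,0.9],"delta_rot":[0,0,0]},{"delta_pos":[-0.3,-0.3,0.9],"delta_rot":[0,0,0]},{"delta_pos":[0,-0.3,0.9],"delta_rot":[0,0,0]},{"delta_pos":[0,-0.3,0.9],"delta_rot":[0,0,0]},{"delta_pos":[0,0,0.9],"delta_rot":[0,0,0]},{"delta_pos":[0,0,0],"delta_rot":[0,0,0]},{"delta_pos":[0,0,0],"delta_rot":[0,0,0]}]}}

```text
clock: 23.63
ee_pos: [567.5, 1.6, 194.6]
tcp_rot: [3.118, -0.005, 0.274]
force: [0.2, -0.5, -1.1]
gripper_width: 34.4
finger_force: 0.0
```

```bash
cat > fin.py <<'E'
from low import *
b=((h[...,0]>8)&(h[...,0]<24)&(h[...,1]>60)&(h[...,2]>90)).astype(np.uint8)
# beech nose region: look near desk (-20..32, -20..-60) at h=14
def px(x,y,z): return proj(c,Rm@np.array([x,y,z])+O)
for x in (30,26,20,10,0,-10,-15):
    r=[]
    for y in np.arange(-5,-75,-.5):
        u,v=np.round(px(x,y,14)).astype(int)
        if 0<=u<512 and 0<=v<384 and b[v,u]: r.append(y)
    print('x',x,'beech y from',r[0] if r else None,'to',r[-1] if r else None,len(r))
# low-edge strip of wood of the block
for y in (100,60,20,-20,-30):
    r=[x for x in np.arange(20,45,.5) if b[tuple(np.round(px(x,y,22)).astype(int)[::-1])]]
    print('y',y,'low wood x',r[:1],r[-1:])
for x in (120,80,45):
    g=lambda y,z:h[tuple(np.round(px(x,y,z)).astype(int)[::-1])]
    print('gap profile x',x,[(y,int(g(y,14)[0]),int(g(y,14)[2])) for y in np.arange(108,122,1.)])
E
python3 fin.py
```

```text
desk [ -0.87  11.81 153.07] axes in desk
 [[ 1.   -0.    0.  ]
 [-0.   -1.   -0.01]
 [ 0.    0.01 -1.  ]] F [-0.01 -0.49 -1.15] w 34.4192443819727 23.6333
tip [ -0.88  12.07 174.07]
[301  34] [127.4 -28.1]
[306 103] [ 68.6 -34.3]
[299 135] [ 39.5 -28.7]
[248 142] [33.2 19. ]
[154 143] [ 33.2 107.7]
[143  37] [126.6 109.8]
x 30 beech y from -26.5 to -43.0 34
x 26 beech y from -26.5 to -43.0 34
x 20 beech y from -28.0 to -44.5 34
x 10 beech y from -30.0 to -43.5 28
x 0 beech y from -33.5 to -47.0 28
x -10 beech y from -36.0 to -50.0 29
x -15 beech y from -38.0 to -42.0 9
y 100 low wood x [np.float64(33.0)] [np.float64(36.5)]
y 60 low wood x [np.float64(32.5)] [np.float64(37.0)]
y 20 low wood x [np.float64(33.5)] [np.float64(37.5)]
y -20 low wood x [np.float64(33.0)] [np.float64(37.5)]
y -30 low wood x [np.float64(20.0)] [np.float64(44.5)]
gap profile x 120 [(np.float64(108.0), 38, 197), (np.float64(109.0), 38, 196), (np.float64(110.0), 37, 196), (np.float64(111.0), 38, 197), (np.float64(112.0), 36, 196), (np.float64(113.0), 38, 196), (np.float64(114.0), 25, 194), (np.float64(115.0), 14
[... 363 characters left out ...]
at64(113.0), 38, 196), (np.float64(114.0), 47, 199), (np.float64(115.0), 15, 206), (np.float64(116.0), 14, 209), (np.float64(117.0), 13, 213), (np.float64(118.0), 14, 177), (np.float64(119.0), 18, 240), (np.float64(120.0), 17, 236), (np.float64(121.0), 19, 239)]
gap profile x 45 [(np.float64(108.0), 38, 194), (np.float64(109.0), 37, 195), (np.float64(110.0), 38, 195), (np.float64(111.0), 36, 195), (np.float64(112.0), 37, 194), (np.float64(113.0), 40, 197), (np.float64(114.0), 27, 193), (np.float64(115.0), 13, 211), (np.float64(116.0), 14, 206), (np.float64(117.0), 13, 193), (np.float64(118.0), 15, 220), (np.float64(119.0), 20, 248), (np.float64(120.0), 20, 246), (np.float64(121.0), 20, 245)]
```

The latch nose is back at y ≈ −27, its rest position, behind the low edge at x ≈ 33. There's no gap along the fence at any of three places, and the robot is clear. Handing in.

```bash
python3 -c "
from bench import env
print(env.finish_job())"
```

```text
the job is handed in; nothing more can be done
None
```

I handed the job in with the block home against the top stop, the latch sprung out behind it, and the left edge flush along the fence, all measured in the last wrist view; no verdict came back. Early on the shut fingertips passed over the wet face; the readings then showed no contact, but I can't rule out a brush.

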